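# Fit the chip-blower tube to the guitar bench's air outlet

## Robot

A 6-joint arm with a two-finger parallel gripper is mounted at the origin on the work surface. World frame = base frame: x ahead of the robot, y to its left, z up, the work surface at z = 0. Lengths are in m, angles in rad, forces in N, time in s.
With the tool pointing down it reaches from about 0.3 to 0.75 m from the base axis. Payload 8.5 kg.
Tool frame: the origin (TCP) lies at the very end of the fingers, on their centre line; the grasp point (between the pads) lies behind it (arm.tcp_to_grasp is the z of the grasp point in the tool frame, in m); z points along the fingers, y is the direction in which the jaws open and shut (so a half turn about z gives the same grasp; the last joint's range is limited). The gripper opens to 88 mm and grips with 3 to 60 N. Pads are 18 mm wide; open, the fingers measure 123 mm over their backs; the gripper's body (75 mm by 187 mm) begins 45 mm behind the grasp point.
Start: joints at [-1.353, 0.381, 1.297, -0, 1.464, -0.215], TCP at [0.231, -0.499, 0.239] pointing down, gripper open.
Joint ranges: [-3.11, 3.11], [-0.89, 2.33], [0.22, 2.48], [-1.42, 4.56], [0.17, 2.85], [-2.88, 2.88]. Speed limits (rad/s): [2.39, 2.39, 3.14, 3.14, 3.14, 3.14].

## Interface

Orientations are given as a rotation vector (axis times angle).
In Python, from bench import arm gives the robot as it stands.
- The arm moves only by the tool move_arm, never from a script. Its argument "moves" is a list of rows, each an object of numbers: "rx", "ry", "rz": the turn, a rotation vector about the tool's x, y, z in units of 8 degrees (1.0 is 8 degrees); "tx", "ty", "tz": the shift along the tool's x, y, z in m; "jaw": the finger opening in m, from 0 to 0.0881. A call has 1 to 10 rows; each row shifts and turns the commanded pose from where the row before left it, along the tool's axes as they then stand; what a row does not reach is not made up. A row lasts 1/8 s, in which the tool goes at most 62.5 mm and 10.7 degrees, less where a joint would pass 70% of its speed; a pose out of reach is approached as far as the arm can. A call is refused whole if a number of a shift passes 0.0625 or a number of a turn 1, either way. A call with a gripper value outside its range is refused whole. The fingers move at their own pace and stop on an object; the grip force is fixed at half the most. Time passes only in rows, so rows that do not move let the fingers close. It gives the time, the measured TCP pose, the force and the opening at its end, in the units of the state.
- arm.state(): the state, without advancing time (a new reading comes with each control period).
- arm.capture(name): name is "scene" or "top"; returns a dict with "pixels" (480x640x3 uint8, blue, green, red), "z_map" (480x640 float32, m along the optical axis (not along the pixel's ray), 0 where there is no reading), "K" (3x3 intrinsics, pixels), "xyz" and "rotation" of the camera in the world. Camera axes: x right, y down, z forward; pixel columns grow to the right and rows downward; lengths in m; the calibration is good to about 2 mm. A picture is of the moment at which its call begins.
- arm.close_job(): hands the job in, once; it reports no verdict.
Trained networks look in a picture, given as the dict that the camera call returned (one of the last four; its "shot" number tells which), for a name from the list of things; names that differ only in an ending like _2 or _b are one class to them, and where a whole thing is asked for, a point or a joint stands for the part that bears it (a point fixed in the world has none). Each returns a list of dicts, best first, with "score" (0 to 1); they miss things now and then, are a little off and sometimes report something else, mostly with a low value. They report only what shows in the picture. A call takes as long as a camera call.
- arm.regions_of(picture, thing): "pixels" (480x640 bool, what is visible of it) and "pixel" ([column, row] in pixels, amid what is visible of it).
The state is a dict: "time": time; "joint_positions": joint angles; "joint_velocities": joint speeds; "joint_torque": joint torques, N m; "position": TCP position; "tcp_rot": TCP orientation; "ft_force": force on the tool from outside, world axes, zero at the start; "wrist_torque": the same for the moment, N m; "opening": opening from 0.0 (shut) to 1.0 (fully open).
Only numpy, scipy, OpenCV 4.12 (cv2) and the standard library are available. Lean on these libraries where they do the work, as an engineer would, in place of code of your own. Each camera call takes 0.05 s, during which the arm holds its last target.

## Task

Take the bent blow tube out of the wooden tool rack and push it straight down into the blue push-fit collet on the bench air outlet, past the seal until it bottoms on the inner stop, pressing firmly but without forcing it, with the orange nozzle pointing at the middle of the soundboard. Only when the tube is fully home, turn the yellow valve lever a quarter turn to fully open, in line with the pipe, and leave the other tools where they are.

Things in the scene. Friction and masses are not known exactly. Their poses are not given: they have to be found in the camera images.
- tube_mid (a point): centre of the blow tube: rigid aluminium tube, 12 mm in diameter, 60 g, standing upright in one of the rack's three holes (which one varies), its lower end 14 mm above the bench. The point is on the tube's axis 55 mm above its lower end. z runs up the tube, x is the way the nozzle points. Straight part to grip: in the rack from 34 (rack top) to 100 mm above the lower end
- tube_tip (a point): centre of the blow tube's lower end, which goes into the collet; axes as tube_mid. The tube tapers from 12 to 8.4 mm over its last 3 mm
- nozzle_end (a point): outer end of the blow tube's orange nozzle (13 mm thick), 42 mm out from the tube's axis along x and 114 mm above its lower end; from 100 mm up the tube bends over to it; the tube's highest point is 121 mm above its lower end; axes as tube_mid
- port_mouth (a point): centre of the top of the blue collet (24 mm across) on the air outlet, 76 mm above the bench; z up; axes as the manifold. Mouth of a vertical bore: a funnel 19 mm wide narrows in 4 mm to a 14 mm bore. 10 to 18 mm down the tube's end passes the sprung seal: about 9 N (6 to 14) to pass it, then 3 to 9 N of drag, which also holds the tube. The seal is not the stop
- port_seat: inside of the fitting with the stop on which the tube bottoms; origin on the bore's axis 26 mm below the mouth, axes as the manifold. The stop's true depth differs: anywhere from 21 to 31 mm below the mouth, not measured, to be felt. A firm push is 6 to 15 N on the stop beyond the seal's drag; more than 25 N is forcing it
- manifold: bench air outlet, screwed down: aluminium block 60 x 60 x 42 mm, origin at the centre of its underside, straight below the collet; z up. To its +y runs a pipe 21 mm thick, axis 25 mm up, with a ball valve (upright stem at x 0, y +110 mm), ending in an elbow at y +178 mm. A pressure gauge 31 mm high reaches 72 mm out on +x. The soundboard is on its -y side
- valve (a joint): angle of the valve lever, rad: 0 shut (lever points along the manifold's -x, across the pipe), 1.57 fully open, at its end stop (points along the manifold's +y, in line with the pipe, away from the collet); it turns clockwise seen from above, takes about 0.2 N m (4 N at the handle) and stays where left
- valve_handle (a point): point in the yellow sleeve of the valve lever, 55 mm from the stem's axis, 56 mm above the bench, mid-thickness; the sleeve runs from 27 to 73 mm from the axis, 17 mm wide, 11 mm thick. Below it nothing reaches higher than 45 mm within 20 mm of the stem, 36 mm over the pipe
- board_middle (a point): middle of the guitar soundboard (480 x 360 mm, lying on a wooden block), on its upper face 47 mm above the bench; braces stand up to 12 mm higher
- rack: wooden tool rack 50 x 176 x 48 mm, fixed, origin at the centre of its underside, with three 13.5 mm holes 34 mm deep, 60 mm apart along its y; each holds the blow tube, the reamer or the file
- reamer: reamer standing in the rack, dark wooden handle 29 mm thick, top 110 mm above its origin at its lower end; leave in place
- round_file: round file standing in the rack, light wooden handle 21 mm thick, top 100 mm above its origin at its lower end; leave in place
- chisel: chisel lying on the bench, 240 mm long, 25 mm thick, handle towards its -x, origin near its middle; leave in place
- sanding_block: cork and black sanding block 90 x 55 x 42 mm, origin under its centre; leave in place
- palm_plane: brass palm plane 110 x 44 x 45 mm, origin under its centre; leave in place

How it is judged:
On the way, in this order (a step that is already met when the one before it is completed fails the run):
1. the tube is pressed home: its end past the seal and bearing on the inner stop with at least 5 N (z of tube_tip in the frame of port_mouth below -0.0195 m and horizontal distance between tube_tip and port_mouth below 0.003 m and contact force between blow_tube and port_seat above 5 N), for 0.1 s.
2. the valve lever is turned fully open, with the tube still home (value of joint valve above 1.4 rad and z of tube_tip in the frame of port_mouth below -0.0195 m), for 0.2 s.
At the end, for the whole second after the job is handed in: Tube upright (0.12 rad), released and at rest in the collet, its end 19.5 mm or more below the mouth and within 3 mm of its axis; the soundboard's middle lies ahead of the nozzle, within 130 mm to either side of where it points; valve lever open beyond 1.4 rad (all of step 2 and horizontal distance between tube_tip and port_mouth below 0.003 m and angle between tube_mid's own z axis and vertical below 0.12 rad and x of board_middle in the frame of tube_mid above 0 m and y of board_middle in the frame of tube_mid between -0.13 and 0.13 m and linear speed of blow_tube below 0.02 m/s); the robot touches nothing.
It fails at once if the tube is forced: more than 25 N on the inner stop, or more than 55 N on all of the air outlet (side, seal and stop forces added up) (contact force between blow_tube and port_seat above 25 N or contact force between blow_tube and manifold above 55 N).
It fails at once if the air is turned on (lever beyond 0.4 rad) while the tube is not home (value of joint valve above 0.4 rad and not (z of tube_tip in the frame of port_mouth below -0.0195 m and horizontal distance between tube_tip and port_mouth below 0.003 m)).
It fails at once if another tool on the bench or in the rack is moved by more than 25 mm (distance of any of reamer, round_file, chisel, sanding_block, palm_plane from where it was at the start of the episode above 0.025 m).
It also fails if it takes over 61 s, if anything falls off the work surface, if the arm or the gripper's body presses on something with over 40 N, if the wrist force passes 120 N, or if a joint passes its speed limit or range.

## Working session

There is one attempt and no reset: what is moved stays moved. The work goes in short steps, Python scripts to look and compute and a tool call to move; the robot and the scene stay as the last step left them, time stands still between calls to the robot, and variables do not carry over. Pictures are saved under pics/ and viewed, and the job is handed in when it is done.

Besides the shell and the picture viewer there is one more tool, called by a JSON object that holds its "op" and its "data", one argument or row to a line. move_arm: Moves the arm, as the interface text tells. Its arguments: {"type":"object","properties":{"moves":{"type":"array"}},"required":["moves"]}

```bash
ls; mkdir -p pics; python3 - <<'E'
from bench import arm
import cv2,numpy as np,pickle
s=arm.state();print(s, arm.tcp_to_grasp)
for n in("scene","top"):
    p=arm.capture(n);cv2.imwrite(f"pics/{n}0.png",p["pixels"]);pickle.dump(p,open(f"{n}0.pkl","wb"))
    print(n,p["K"],p["xyz"],p["rotation"])
    for t in["tube_mid","nozzle_end","port_mouth","manifold","valve_handle","rack","reamer","round_file","board_middle"]:
        try:
            r=arm.regions_of(p,t)
        except Exception as e: print(t,e);continue
        for q in r[:2]:
            m=q["pixels"];z=p["z_map"];v,u=np.nonzero(m&(z>0));zz=z[v,u]
            K=p["K"];c=np.stack([(u-K[0,2])/K[0,0]*zz,(v-K[1,2])/K[1,1]*zz,zz],1)
            w=c@np.array(p["rotation"]).T+p["xyz"]
            print(t,round(q["score"],2),q["pixel"],m.sum(),np.round(np.percentile(w,[2,50,98],axis=0),3).tolist() if len(w) else None)
E
```

```text
pics
{'time': 0.0, 'joint_positions': array([-1.35330609e+00,  3.81155994e-01,  1.29824756e+00,  6.86773280e-06,
        1.46363004e+00, -2.15329688e-01]), 'joint_velocities': array([ 1.08757000e-03,  1.01786110e-04, -1.05219551e-03,  1.46643975e-03,
       -6.16265360e-05, -7.85454979e-04]), 'joint_torque': array([ 1.46282164e-03, -4.37919474e+01, -2.24557042e+01,  7.14375079e-02,
        3.52461543e-02, -1.27522540e-04]), 'position': array([ 0.23060859, -0.49900081,  0.23816372]), 'tcp_rot': array([-3.06690670e+00, -6.74267042e-01, -8.27618321e-06]), 'ft_force': array([-0.00121157,  0.15860697, -0.00208393]), 'wrist_torque': array([ 0.02047169,  0.02244712, -0.00501184]), 'opening': 1.0002508604741795} -0.0187
scene [[530.22357348   0.         319.56968692]
 [  0.         530.22357348 240.47509334]
 [  0.           0.           1.        ]] [1.1378417  0.77448409 0.79928071] [-0.8101735  -2.45841055  1.26352161]Traceback (most recent call last):
  File "<stdin>", line 14, in <module>
ValueError: operands could not be broadcast together with shapes (300,) (3,)
```

```bash
cat > h.py <<'E'
import cv2,numpy as np,pickle
from scipy.spatial.transform import Rotation as R
def rot(p): return R.from_rotvec(np.array(p["rotation"])).as_matrix()
def pts(p,m):
    z=p["z_map"];v,u=np.nonzero(m&(z>0));zz=z[v,u];K=p["K"]
    c=np.stack([(u-K[0,2])/K[0,0]*zz,(v-K[1,2])/K[1,1]*zz,zz],1)
    return c@rot(p).T+np.array(p["xyz"]),u,v
E
python3 - <<'E'
from bench import arm
from h import *
print(arm.state()["time"])
for n in("scene","top"):
    p=arm.capture(n);cv2.imwrite(f"pics/{n}0.png",p["pixels"])
    print(n,p["xyz"],p["rotation"])
    M={}
    for t in["tube_mid","nozzle_end","port_mouth","manifold","valve_handle","rack","reamer","round_file","board_middle"]:
        try:
            r=arm.regions_of(p,t)
        except Exception as e: print(t,e);continue
        for q in r[:2]:
            m=q["pixels"];w,u,v=pts(p,m);M.setdefault(t,[]).append(m)
            print(t,round(q["score"],2),q["pixel"],m.sum(),np.round(np.percentile(w,[2,50,98],axis=0),3).tolist() if len(w) else None)
    pickle.dump((dict(p),M),open(f"{n}0.pkl","wb"))
print(arm.state()["time"])
E
```

```text
0.1
scene [1.1378417  0.77448409 0.79928071] [-0.8101735  -2.45841055  1.26352161]
tube_mid 0.83 [417.9, 285.2] 302 [[0.384, 0.118, 0.0], [0.534, 0.241, 0.115], [0.543, 0.247, 0.134]]
tube_mid 0.49 [464.6, 330.0] 281 [[0.522, 0.353, 0.049], [0.532, 0.364, 0.088], [0.536, 0.37, 0.113]]
nozzle_end 0.51 [419.3, 286.1] 267 [[0.498, 0.229, 0.052], [0.535, 0.241, 0.114], [0.543, 0.247, 0.134]]
port_mouth 0.87 [347.7, 247.8] 1985 [[0.431, -0.099, -0.0], [0.496, -0.024, 0.033], [0.562, 0.116, 0.072]]
manifold 0.82 [349.4, 251.4] 1878 [[0.427, -0.099, 0.002], [0.496, -0.034, 0.034], [0.562, 0.116, 0.072]]
valve_handle 0.61 [378.0, 242.1] 181 [[0.421, -0.015, 0.001], [0.458, 0.036, 0.06], [0.495, 0.044, 0.065]]
rack 0.73 [441.1, 339.7] 2834 [[0.504, 0.217, 0.002], [0.549, 0.316, 0.044], [0.563, 0.388, 0.05]]
reamer 0.62 [440.1, 310.1] 400 [[0.526, 0.294, 0.055], [0.539, 0.307, 0.097], [0.545, 0.314, 0.124]]
round_file 0.69 [465.2, 331.8] 319 [[0.454, 0.324, 0.001], [0.531, 0.363, 0.087], [0.536, 0.37, 0.113]]
board_middle 0.78 [249.4, 184.9] 9793 [[0.305, -0.605, 0.007], [0.543, -0.404, 0.048]
[... 865 characters left out ...]
96.2] 234 [[0.416, 0.025, 0.054], [0.454, 0.034, 0.06], [0.491, 0.044, 0.066]]
rack 0.7 [187.7, 261.3] 1390 [[0.498, 0.212, 0.001], [0.527, 0.286, 0.048], [0.556, 0.383, 0.053]]
rack 0.19 [337.1, 173.2] 694 [[0.628, -0.099, 0.01], [0.75, -0.061, 0.02], [0.825, -0.004, 0.028]]
reamer 0.49 [174.8, 258.5] 225 [[0.515, 0.288, 0.045], [0.527, 0.296, 0.113], [0.544, 0.332, 0.125]]
reamer 0.29 [249.8, 195.3] 935 [[0.651, 0.104, 0.002], [0.687, 0.147, 0.041], [0.723, 0.192, 0.046]]
round_file 0.2 [324.3, 279.6] 1854 [[0.425, -0.099, 0.002], [0.487, -0.025, 0.039], [0.555, 0.115, 0.074]]
board_middle 0.92 [501.6, 273.3] 26783 [[0.295, -0.616, 0.038], [0.497, -0.447, 0.047], [0.736, -0.296, 0.06]]
1.1
```

```bash
ls pics
```

```text
scene0.png
top0.png
```

View pics/scene0.png

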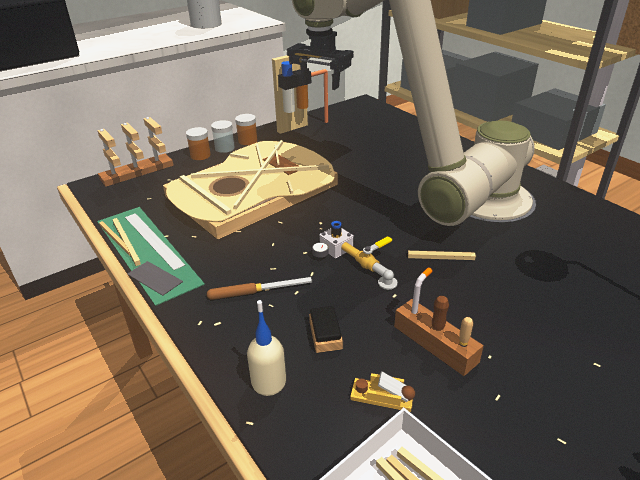

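View pics/top0.png

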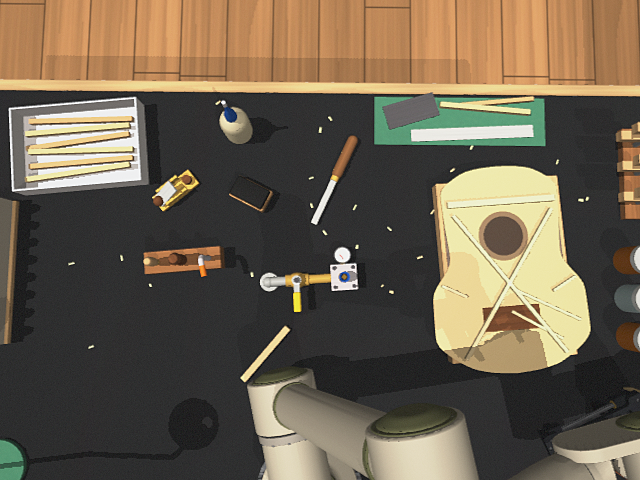

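```bash
python3 - <<'E'
from h import *
for n,b in(("scene",[(380,310,80,180)][0:0]),("top",0)):
    pass
p,M=pickle.load(open("top0.pkl","rb"));im=p["pixels"]
a=cv2.resize(im[235:285,150:240],None,fx=8,fy=8,interpolation=cv2.INTER_CUBIC)
cv2.imwrite("pics/ztop_rack.png",a)
a=cv2.resize(im[235:335,270:380],None,fx=6,fy=6,interpolation=cv2.INTER_CUBIC);cv2.imwrite("pics/ztop_man.png",a)
p2,M2=pickle.load(open("scene0.pkl","rb"));im=p2["pixels"]
a=cv2.resize(im[250:370,370:500],None,fx=5,fy=5,interpolation=cv2.INTER_CUBIC);cv2.imwrite("pics/zsc_rack.png",a)
a=cv2.resize(im[200:310,290:410],None,fx=5,fy=5,interpolation=cv2.INTER_CUBIC);cv2.imwrite("pics/zsc_man.png",a)
E
```

```text
(no output)
```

View pics/ztop_rack.png

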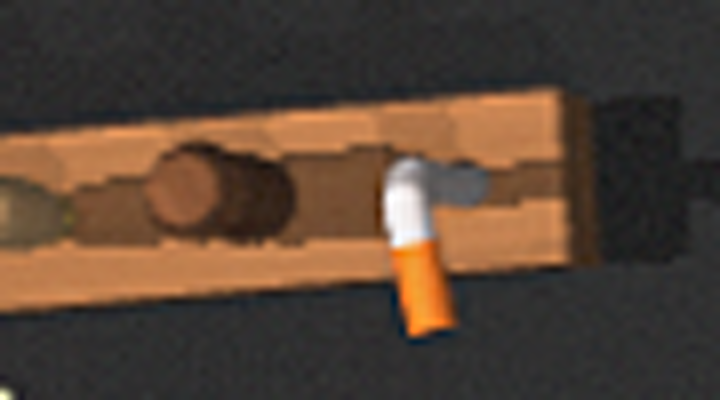

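View pics/ztop_man.png

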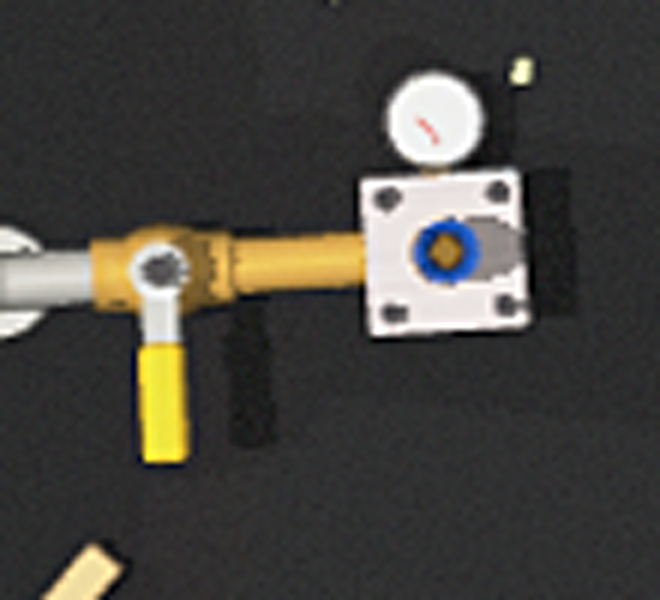

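View pics/zsc_rack.png

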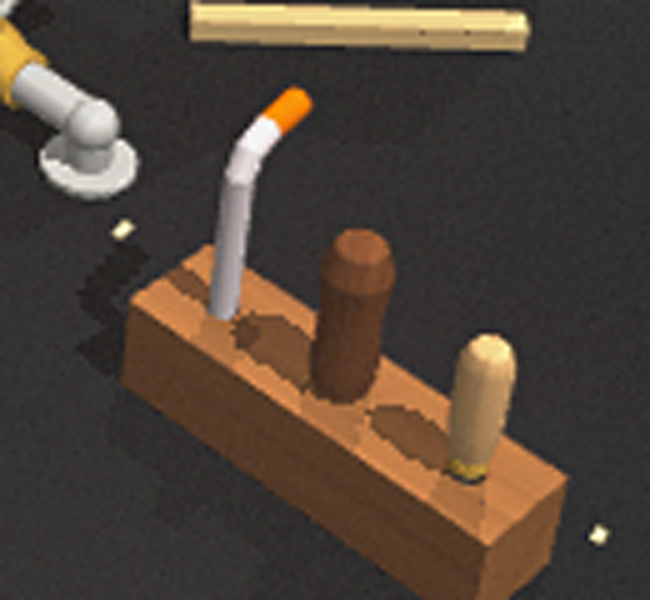

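View pics/zsc_man.png

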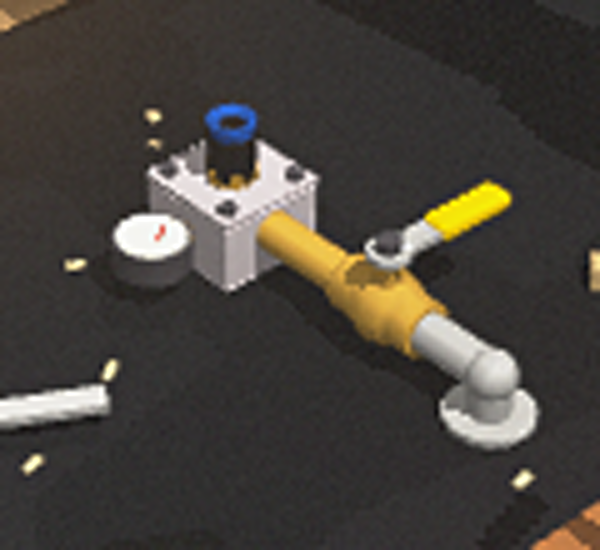

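```bash
cat >> h.py <<'E'
def ray(p,u,v,z):
    K=p["K"];d=rot(p)@np.array([(u-K[0,2])/K[0,0],(v-K[1,2])/K[1,1],1.]);o=np.array(p["xyz"])
    return o+d*(z-o[2])/d[2]
def proj(p,X):
    c=(np.atleast_2d(X)-np.array(p["xyz"]))@rot(p);K=p["K"]
    return np.stack([K[0,0]*c[:,0]/c[:,2]+K[0,2],K[1,1]*c[:,1]/c[:,2]+K[1,2]],1)
def box(s,x0,x1,y0,y1):
    m=np.zeros((480,640),bool);m[y0:y1,x0:x1]=1;return m
E
python3 - <<'E'
from h import *
for n,bm,bv,bt in(("top",(330,360,262,292),(285,305,290,315),(190,215,250,282)),("scene",(325,350,215,250),(360,400,230,255),(405,440,260,320))):
    p,M=pickle.load(open(n+"0.pkl","rb"));h=cv2.cvtColor(p["pixels"],cv2.COLOR_BGR2HSV);H,S,V=[h[...,i].astype(int) for i in range(3)]
    blue=(abs(H-110)<12)&(S>150)&(V>80)&box(0,*bm)
    yel=(abs(H-28)<5)&(S>170)&(V>120)&box(0,*bv)
    org=(abs(H-13)<6)&(S>180)&(V>180)&box(0,*bt)
    print(n)
    for nm,m,z in(("blue",blue,.076),("yel",yel,.0615),("orange",org,.13)):
        w,u,v=pts(p,m)
        c=(u.mean(),v.mean()); print(nm,m.sum(),c,"med",np.round(np.median(w,0),4),"mean",np.round(w.mean(0),4),"z2/98",np.percentile(w[:,2],[2,98]).round(4),"ray",ray(p,*c,z).round(4))
        if nm!="blue":
            q=np.stack([u,v],1).astype(np.float32); r=cv2.minAreaRect(q);print(cv2.boxPoints(r).round(1).tolist(),[ray(p,*b,z).round(4)[:2].tolist() for b in cv2.boxPoints(r)])
    for nm,s in (("rack",None),):
        m=M["rack"][0];w,_,_=pts(p,m);t=w[abs(w[:,2]-.048)<.006]
        rr=cv2.minAreaRect((t[:,:2]*1000).astype(np.float32));print("racktop",rr,np.median(t[:,2]))
    m=M["manifold"][0];w,_,_=pts(p,m);t=w[(abs(w[:,2]-.042)<.005)&(w[:,1]<.0)];print("man",cv2.minAreaRect((t[:,:2]*1000).astype(np.float32)),np.median(t[:,2]),len(t))
    m=M["board_middle"][0];w,_,_=pts(p,m);t=w[abs(w[:,2]-.047)<.003];print("board",cv2.minAreaRect((t[:,:2]*1000).astype(np.float32)),np.median(t[:,2]),len(t))
E
```

```text
top
blue 48 (np.float64(344.1875), np.float64(276.3958333333333)) med [ 0.4924 -0.0745  0.0751] mean [ 0.4926 -0.0749  0.0741] z2/98 [0.0651 0.0787] ray [ 0.4926 -0.0748  0.076 ]
yel 116 (np.float64(296.51724137931035), np.float64(301.82758620689657)) med [0.4337 0.0321 0.0612] mean [0.4341 0.0329 0.061 ] z2/98 [0.0561 0.0658] ray [0.4341 0.0329 0.0615]
[[294.0, 292.0], [299.0, 292.0], [299.0, 311.0], [294.0, 311.0]] [[0.4563, 0.0389], [0.4564, 0.0275], [0.4134, 0.0269], [0.4133, 0.0383]]
orange 54 (np.float64(202.03703703703704), np.float64(270.55555555555554)) med [0.5019 0.2327 0.1334] mean [0.5018 0.2326 0.1331] z2/98 [0.1269 0.1375] ray [0.5018 0.2334 0.13  ]
[[198.5, 266.1000061035156], [203.1999969482422, 264.8999938964844], [205.8000030517578, 275.1000061035156], [201.10000610351562, 276.20001220703125]] [[0.5113, 0.2412], [0.5139, 0.2312], [0.4922, 0.2251], [0.4896, 0.2352]]
racktop ((528.1264038085938, 300.99517822265625), (50.39446258544922, 177.4237823486328), 5.427007675170898) 0.04813003870321719
man ((493.7577819824219, -61.67285919189453), (85.56372833251953, 92.95883
[... 763 characters left out ...]
.0485]]
orange 45 (np.float64(427.35555555555555), np.float64(271.2)) med [0.5052 0.2344 0.1328] mean [0.5043 0.2344 0.1322] z2/98 [0.1274 0.1352] ray [0.5022 0.2326 0.13  ]
[[423.0, 272.0], [428.5, 266.5], [432.0, 270.0], [426.5, 275.5]] [[0.5108, 0.2292], [0.4898, 0.2235], [0.4923, 0.2355], [0.513, 0.241]]
racktop ((531.3604736328125, 299.973388671875), (53.55723571777344, 177.32249450683594), 5.1767401695251465) 0.04776151992800681
man ((492.122314453125, -54.41114807128906), (67.11856079101562, 105.87530517578125), 7.682023048400879) 0.041798138385976236 314
board ((519.8092651367188, -454.8611145019531), (480.2065124511719, 363.0829162597656), 3.812892198562622) 0.04748282870237569 5898
```

```bash
python3 - <<'E'
from h import *
from scipy.optimize import least_squares
for n,bt in(("top",(185,225,248,285)),("scene",(405,440,260,320))):
    p,M=pickle.load(open(n+"0.pkl","rb"))
    A=(0.5347,0.2408)
    X=np.array([[*A,z] for z in(.05,.07,.09,.11)]);
    d=np.array([np.cos(np.radians(-166)),np.sin(np.radians(-166))])
    X=np.vstack([X,[[A[0]+42e-3*d[0],A[1]+42e-3*d[1],.128]],[[.4935,-.0745,.076]]])
    print(n,proj(p,X).round(1).tolist())
    h=cv2.cvtColor(p["pixels"],cv2.COLOR_BGR2HSV).astype(int)
    m=(h[...,1]<60)&(h[...,2]>100)&box(0,*bt);w,u,v=pts(p,m)
    for vv in range(v.min(),v.max()+1):
        if (v==vv).any(): print(vv,u[v==vv].min(),u[v==vv].max(),w[v==vv].mean(0).round(3))
E
```

```text
top [[207.5, 257.1], [205.5, 256.7], [203.5, 256.2], [201.3, 255.8], [203.4, 274.3], [344.1, 276.0]]
255 199 202 [0.536 0.241 0.117]
256 199 202 [0.534 0.239 0.122]
257 198 202 [0.531 0.24  0.126]
258 198 202 [0.529 0.239 0.127]
259 198 203 [0.527 0.238 0.129]
260 198 208 [0.525 0.238 0.112]
261 198 203 [0.522 0.237 0.131]
262 198 203 [0.52  0.237 0.132]
263 198 203 [0.518 0.237 0.132]
264 199 203 [0.516 0.236 0.132]
265 199 200 [0.514 0.238 0.135]
scene [[414.9, 310.0], [415.8, 302.7], [416.6, 295.3], [417.5, 287.6], [429.5, 269.9], [336.6, 223.2]]
273 422 422 [0.519 0.234 0.134]
274 421 424 [0.519 0.236 0.134]
275 420 424 [0.521 0.237 0.133]
276 419 425 [0.522 0.238 0.131]
277 418 425 [0.524 0.239 0.13 ]
278 417 424 [0.527 0.239 0.129]
279 417 423 [0.529 0.24  0.128]
280 417 423 [0.53  0.241 0.127]
281 416 422 [0.533 0.241 0.126]
282 416 421 [0.534 0.241 0.124]
283 415 421 [0.535 0.241 0.122]
284 415 421 [0.535 0.242 0.12 ]
285 415 420 [0.537 0.242 0.119]
286 415 420 [0.537 0.243 0.117]
287 415 420 [0.538 0.244 0.115]
288 415 420 [0.537 0.243 0.112]
289 415 420 [0.521 0.23  0.091]
290 414 419 [0.538 0.242 0.107]
291 414 419 [0.538 0.242 0.104]
292 414 419 [0.538 0.242 0.102]
293 414 419 [0.539 0.243 0.1  ]
294 414 419 [0.538 0.243 0.096]
295 414 419 [0.538 0.243 0.094]
296 414 419 [0.537 0.243 0.091]
297 414 418 [0.537 0.242 0.088]
298 413 418 [0.539 0.243 0.086]
299 413 418 [0.539 0.243 0.084]
300 413 418 [0.539 0.243 0.081]
301 413 418 [0.539 0.244 0.079]
302 413 418 [0.538 0.243 0.076]
303 413 418 [0.539 0.244 0.074]
304 413 417 [0.539 0.243 0.071]
305 413 417 [0.539 0.243 0.068]
306 412 417 [0.539 0.243 0.065]
307 412 417 [0.539 0.242 0.061]
308 412 417 [0.54  0.244 0.061]
309 412 417 [0.538 0.243 0.056]
310 412 417 [0.539 0.243 0.054]
311 412 416 [0.541 0.244 0.053]
312 412 416 [0.54  0.244 0.05 ]
313 413 415 [0.539 0.243 0.045]
```

{"op": "move_arm", "data": {
  "moves": [
    {"rz": 0.7,"jaw": 0.03},
    {"rz": 0.65,"jaw": 0.03},
    {"tx": 0.034,"ty": -0.046,"jaw": 0.03},
    {"tx": 0.034,"ty": -0.046,"jaw": 0.03},
    {"tx": 0.034,"ty": -0.046,"jaw": 0.03},
    {"tx": 0.034,"ty": -0.046,"jaw": 0.03},
    {"tx": 0.034,"ty": -0.046,"jaw": 0.03},
    {"tx": 0.034,"ty": -0.046,"jaw": 0.03},
    {"tx": 0.034,"ty": -0.046,"jaw": 0.03},
    {"tx": 0.034,"ty": -0.046,"jaw": 0.03}
  ]
}}

```text
$.moves[0]: bad value
```

```bash
cat > d.py <<'E'
import sys
from bench import arm
from h import *
def delta(x,y,z,yaw):
    s=arm.state();Rm=R.from_rotvec(s["tcp_rot"]);d=Rm.as_matrix().T@(np.array([x,y,z])-s["position"])
    c,sn=np.cos(np.radians(yaw)),np.sin(np.radians(yaw))
    T=R.from_matrix(np.array([[c,sn,0],[sn,-c,0],[0,0,-1.]]))
    r=(Rm.inv()*T).as_rotvec()/np.radians(8)
    X=Rm.as_matrix()[:,0]
    print("t",round(s["time"],3),"pos",s["position"].round(4),"yaw",np.degrees(np.arctan2(X[1],X[0])).round(2),"tilt",np.degrees(np.arccos(-Rm.as_matrix()[2,2])).round(2),"F",s["ft_force"].round(2),"T",s["wrist_torque"].round(2),"open",round(s["opening"]*.0881,4))
    print("dtool",d.round(4),"rot(8deg)",r.round(3),"q",s["joint_positions"].round(2))
if __name__=="__main__": delta(*map(float,sys.argv[1:]))
E
python3 d.py 0.535 0.241 0.0765 14
```

```text
t 1.1 pos [ 0.2307 -0.4993  0.2387] yaw 24.79 tilt 0.0 F [0.25 0.14 0.33] T [ 0.03 -0.07  0.01] open 0.0883
dtool [ 0.5867 -0.5444  0.1623] rot(8deg) [-1.000e-03 -0.000e+00  1.349e+00] q [-1.35  0.38  1.3  -0.    1.46 -0.22]
```

{"op": "move_arm", "data": {
  "moves": [
    {"rx": 0,"ry": 0,"rz": 0.7,"tx": 0,"ty": 0,"tz": 0,"jaw": 0.03},
    {"rx": 0,"ry": 0,"rz": 0.65,"tx": 0,"ty": 0,"tz": 0,"jaw": 0.03},
    {"rx": 0,"ry": 0,"rz": 0,"tx": 0.034,"ty": -0.046,"tz": 0,"jaw": 0.03},
    {"rx": 0,"ry": 0,"rz": 0,"tx": 0.034,"ty": -0.046,"tz": 0,"jaw": 0.03},
    {"rx": 0,"ry": 0,"rz": 0,"tx": 0.034,"ty": -0.046,"tz": 0,"jaw": 0.03},
    {"rx": 0,"ry": 0,"rz": 0,"tx": 0.034,"ty": -0.046,"tz": 0,"jaw": 0.03},
    {"rx": 0,"ry": 0,"rz": 0,"tx": 0.034,"ty": -0.046,"tz": 0,"jaw": 0.03},
    {"rx": 0,"ry": 0,"rz": 0,"tx": 0.034,"ty": -0.046,"tz": 0,"jaw": 0.03},
    {"rx": 0,"ry": 0,"rz": 0,"tx": 0.034,"ty": -0.046,"tz": 0,"jaw": 0.03},
    {"rx": 0,"ry": 0,"rz": 0,"tx": 0.034,"ty": -0.046,"tz": 0,"jaw": 0.03}
  ]
}}

```text
time: 2.35
position: [0.406, -0.0747, 0.239]
tcp_rot: [3.118, 0.382, 0.001]
ft_force: [1.0, 0.5, 0.3]
opening: 0.339
```

```bash
python3 d.py 0.535 0.241 0.0765 14
```

```text
t 2.35 pos [ 0.406  -0.0747  0.239 ] yaw 13.98 tilt 0.05 F [1.03 0.46 0.33] T [0.02 0.   0.01] open 0.0298
dtool [ 0.2013 -0.2752  0.1625] rot(8deg) [ 0.004 -0.004 -0.002] q [-0.47  0.14  1.64 -0.    1.36  0.86]
```

{"op": "move_arm", "data": {
  "moves": [
    {"rx": 0,"ry": 0,"rz": 0,"tx": 0.0335,"ty": -0.046,"tz": 0,"jaw": 0.03},
    {"rx": 0,"ry": 0,"rz": 0,"tx": 0.0335,"ty": -0.046,"tz": 0,"jaw": 0.03},
    {"rx": 0,"ry": 0,"rz": 0,"tx": 0.0335,"ty": -0.046,"tz": 0,"jaw": 0.03},
    {"rx": 0,"ry": 0,"rz": 0,"tx": 0.0335,"ty": -0.046,"tz": 0,"jaw": 0.03},
    {"rx": 0,"ry": 0,"rz": 0,"tx": 0.0335,"ty": -0.046,"tz": 0,"jaw": 0.03},
    {"rx": 0,"ry": 0,"rz": 0,"tx": 0.0335,"ty": -0.046,"tz": 0,"jaw": 0.03},
    {"rx": 0,"ry": 0,"rz": 0,"tx": 0,"ty": 0,"tz": 0.05,"jaw": 0.03},
    {"rx": 0,"ry": 0,"rz": 0,"tx": 0,"ty": 0,"tz": 0,"jaw": 0.03}
  ]
}}

```text
time: 3.35
position: [0.5323, 0.24, 0.1858]
tcp_rot: [3.117, 0.384, -0.012]
ft_force: [0.1, 0.3, -0.7]
opening: 0.338
```

```bash
python3 d.py 0.535 0.241 0.0765 14; python3 - <<'E'
from bench import arm
from h import *
p=arm.capture("scene");cv2.imwrite("pics/s1.png",cv2.resize(p["pixels"][180:360,340:520],None,fx=3.3,fy=3.3,interpolation=cv2.INTER_CUBIC))
E
```

```text
t 3.35 pos [0.5323 0.24   0.1858] yaw 14.04 tilt 0.43 F [ 0.13  0.33 -0.66] T [-0.01 -0.04  0.02] open 0.0298
dtool [ 0.0037 -0.0003  0.1093] rot(8deg) [-0.001  0.054  0.005] q [ 0.22  0.48  1.28 -0.    1.38  1.55]
```

View pics/s1.png

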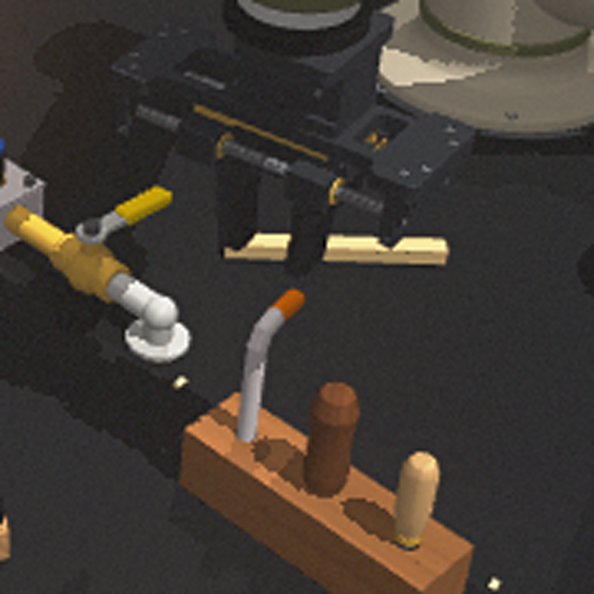

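{"op": "move_arm", "data": {
  "moves": [
    {"rx": 0,"ry": 0,"rz": 0,"tx": 0,"ty": 0,"tz": 0,"jaw": 0.03}
  ]
}}

```text
time: 3.52
position: [0.5346, 0.2396, 0.1908]
tcp_rot: [-3.118, -0.381, -0.005]
ft_force: [0.3, 0.1, 0.9]
opening: 0.34
```

```bash
python3 d.py 0.535 0.241 0.0765 14; python3 - <<'E'
from bench import arm
from h import *
s=arm.state();P=s["position"]
p=arm.capture("scene")
print(proj(p,[P,P+[0,0,-.1]]))
E
```

```text
t 3.525 pos [0.5346 0.2396 0.1908] yaw 13.95 tilt 0.17 F [0.34 0.15 0.92] T [ 0.03 -0.02 -0.02] open 0.03
dtool [ 0.0004 -0.0012  0.1143] rot(8deg) [ 0.    -0.021 -0.006] q [0.22 0.48 1.28 0.   1.38 1.55]
[[420.84277924 254.56797537]
 [416.29599865 294.59632318]]
```

{"op": "move_arm", "data": {
  "moves": [
    {"rx": 0,"ry": 0,"rz": 0,"tx": 0,"ty": -0.001,"tz": 0.03,"jaw": 0.03},
    {"rx": 0,"ry": 0,"rz": 0,"tx": 0,"ty": 0,"tz": 0.03,"jaw": 0.03},
    {"rx": 0,"ry": 0,"rz": 0,"tx": 0,"ty": 0,"tz": 0.03,"jaw": 0.03},
    {"rx": 0,"ry": 0,"rz": 0,"tx": 0,"ty": 0,"tz": 0.015,"jaw": 0.03},
    {"rx": 0,"ry": 0,"rz": 0,"tx": 0,"ty": 0,"tz": 0.007,"jaw": 0.03},
    {"rx": 0,"ry": 0,"rz": 0,"tx": 0,"ty": 0,"tz": 0,"jaw": 0.03},
    {"rx": 0,"ry": 0,"rz": 0,"tx": 0,"ty": 0,"tz": 0,"jaw": 0.03}
  ]
}}

```text
time: 4.45
position: [0.5341, 0.2411, 0.0777]
tcp_rot: [-3.118, -0.383, -0.003]
ft_force: [0.0, 0.5, -0.1]
opening: 0.341
```

```bash
python3 d.py 0.535 0.241 0.0765 14; python3 - <<'E'
from bench import arm
from h import *
p=arm.capture("scene");a=cv2.resize(p["pixels"][220:350,370:500],None,fx=4.5,fy=4.5,interpolation=cv2.INTER_CUBIC)
cv2.imwrite("pics/s2.png",a)
E
```

```text
t 4.45 pos [0.5341 0.2411 0.0777] yaw 14.0 tilt 0.1 F [ 0.03  0.5  -0.07] T [ 0.01  0.01 -0.04] open 0.03
dtool [0.0008 0.0003 0.0013] rot(8deg) [ 0.    -0.013 -0.   ] q [0.22 0.6  1.42 0.   1.12 1.55]
```

View pics/s2.png

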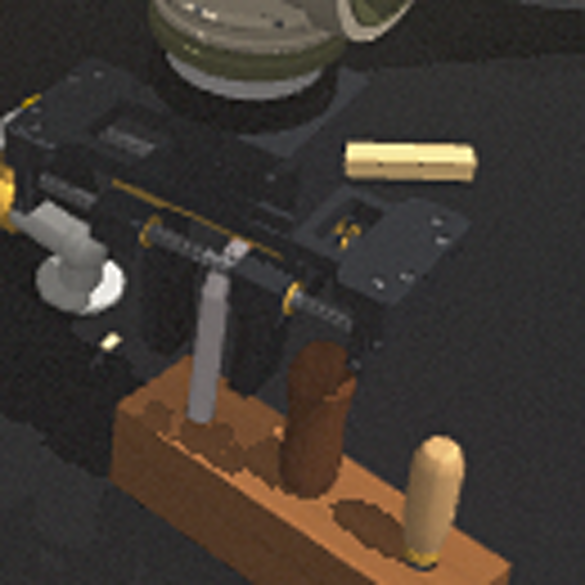

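{"op": "move_arm", "data": {
  "moves": [
    {"rx": 0,"ry": 0,"rz": 0,"tx": 0,"ty": 0,"tz": 0,"jaw": 0.005},
    {"rx": 0,"ry": 0,"rz": 0,"tx": 0,"ty": 0,"tz": 0,"jaw": 0.005},
    {"rx": 0,"ry": 0,"rz": 0,"tx": 0,"ty": 0,"tz": 0,"jaw": 0.005}
  ]
}}

```text
time: 4.88
position: [0.5339, 0.2407, 0.077]
tcp_rot: [3.118, 0.383, 0.001]
ft_force: [1.4, -1.8, 0.9]
opening: 0.131
```

```bash
python3 d.py 0.535 0.241 0.0765 14
```

```text
t 4.875 pos [0.5339 0.2407 0.077 ] yaw 14.0 tilt 0.06 F [ 1.42 -1.76  0.9 ] T [-0.5  -0.15 -0.01] open 0.0115
dtool [ 0.0011 -0.      0.0005] rot(8deg) [ 0.005 -0.005  0.   ] q [ 0.22  0.6   1.42 -0.    1.12  1.55]
```

{"op": "move_arm", "data": {
  "moves": [
    {"rx": 0,"ry": 0,"rz": 0,"tx": 0,"ty": 0,"tz": -0.01,"jaw": 0.005},
    {"rx": 0,"ry": 0,"rz": 0,"tx": 0,"ty": 0,"tz": -0.02,"jaw": 0.005},
    {"rx": 0,"ry": 0,"rz": 0,"tx": 0,"ty": 0,"tz": -0.03,"jaw": 0.005},
    {"rx": 0,"ry": 0,"rz": 0,"tx": 0,"ty": 0,"tz": -0.03,"jaw": 0.005},
    {"rx": 0,"ry": 0,"rz": 0,"tx": 0,"ty": 0,"tz": -0.03,"jaw": 0.005},
    {"rx": 0,"ry": 0,"rz": 0,"tx": 0,"ty": 0,"tz": -0.01,"jaw": 0.005},
    {"rx": 0,"ry": 0,"rz": 0,"tx": 0,"ty": 0,"tz": 0,"jaw": 0.005}
  ]
}}

```text
time: 5.75
position: [0.5334, 0.2411, 0.2068]
tcp_rot: [-3.118, -0.383, -0.0]
ft_force: [-0.9, -0.7, -1.8]
opening: 0.125
```

```bash
python3 d.py 0.494 -0.0745 0.20 94; python3 - <<'E'
from bench import arm
from h import *
p=arm.capture("scene");a=cv2.resize(p["pixels"][180:340,360:520],None,fx=3.7,fy=3.7,interpolation=cv2.INTER_CUBIC)
cv2.imwrite("pics/s3.png",a)
E
```

```text
t 5.75 pos [0.5334 0.2411 0.2068] yaw 14.0 tilt 0.02 F [-0.9  -0.67 -1.76] T [-0.03 -0.05  0.01] open 0.011
dtool [-0.1146  0.2967  0.0067] rot(8deg) [-1.e-03 -3.e-03 -1.e+01] q [0.22 0.47 1.25 0.   1.42 1.55]
```

View pics/s3.png

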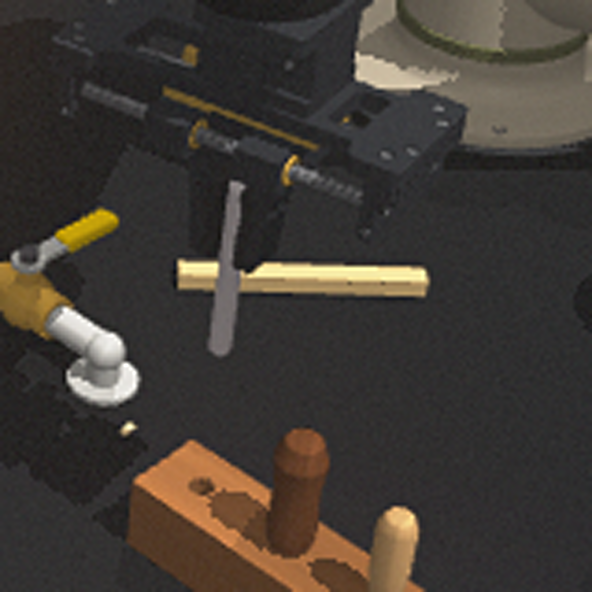

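{"op": "move_arm", "data": {
  "moves": [
    {"rx": 0,"ry": 0,"rz": 0,"tx": -0.0191,"ty": 0.0495,"tz": 0,"jaw": 0.005},
    {"rx": 0,"ry": 0,"rz": 0,"tx": -0.0191,"ty": 0.0495,"tz": 0,"jaw": 0.005},
    {"rx": 0,"ry": 0,"rz": 0,"tx": -0.0191,"ty": 0.0495,"tz": 0,"jaw": 0.005},
    {"rx": 0,"ry": 0,"rz": 0,"tx": -0.0191,"ty": 0.0495,"tz": 0,"jaw": 0.005},
    {"rx": 0,"ry": 0,"rz": 0,"tx": -0.0191,"ty": 0.0495,"tz": 0,"jaw": 0.005},
    {"rx": 0,"ry": 0,"rz": 0,"tx": -0.0191,"ty": 0.0495,"tz": 0,"jaw": 0.005},
    {"rx": 0,"ry": 0,"rz": -1,"tx": 0,"ty": 0,"tz": 0,"jaw": 0.005},
    {"rx": 0,"ry": 0,"rz": -1,"tx": 0,"ty": 0,"tz": 0,"jaw": 0.005},
    {"rx": 0,"ry": 0,"rz": -1,"tx": 0,"ty": 0,"tz": 0,"jaw": 0.005},
    {"rx": 0,"ry": 0,"rz": -1,"tx": 0,"ty": 0,"tz": 0,"jaw": 0.005}
  ]
}}

```text
time: 7.05
position: [0.4937, -0.0747, 0.2054]
tcp_rot: [-2.887, -1.233, 0.003]
ft_force: [0.5, 0.5, -0.3]
opening: 0.124
```

{"op": "move_arm", "data": {
  "moves": [
    {"rx": 0,"ry": 0,"rz": -1,"tx": 0,"ty": 0,"tz": 0,"jaw": 0.005},
    {"rx": 0,"ry": 0,"rz": -1,"tx": 0,"ty": 0,"tz": 0,"jaw": 0.005},
    {"rx": 0,"ry": 0,"rz": -1,"tx": 0,"ty": 0,"tz": 0,"jaw": 0.005},
    {"rx": 0,"ry": 0,"rz": -1,"tx": 0,"ty": 0,"tz": 0,"jaw": 0.005},
    {"rx": 0,"ry": 0,"rz": -1,"tx": 0,"ty": 0,"tz": 0,"jaw": 0.005},
    {"rx": 0,"ry": 0,"rz": -1,"tx": 0,"ty": 0,"tz": 0.02,"jaw": 0.005},
    {"rx": 0,"ry": 0,"rz": 0,"tx": 0,"ty": 0,"tz": 0.02,"jaw": 0.005},
    {"rx": 0,"ry": 0,"rz": 0,"tx": 0,"ty": 0,"tz": 0,"jaw": 0.005},
    {"rx": 0,"ry": 0,"rz": 0,"tx": 0,"ty": 0,"tz": 0,"jaw": 0.005}
  ]
}}

```text
time: 8.18
position: [0.4944, -0.0749, 0.1669]
tcp_rot: [-2.143, -2.297, 0.0]
ft_force: [0.3, 0.8, 0.3]
opening: 0.127
```

```bash
python3 d.py 0.494 -0.0745 0.138 94; python3 - <<'E'
from bench import arm
from h import *
P=arm.state()["position"]
p=arm.capture("scene");pickle.dump(dict(p),open("s4.pkl","wb"));a=cv2.resize(p["pixels"][130:280,270:420],None,fx=4,fy=4,interpolation=cv2.INTER_CUBIC)
cv2.imwrite("pics/s4.png",a)
T=P-[0,0,.0627]; print("pred tip",T,proj(p,[T,T+[0,0,.04],[.494,-.0745,.076]]).round(1))
q=arm.capture("top");a=cv2.resize(q["pixels"][220:340,270:410],None,fx=4,fy=4,interpolation=cv2.INTER_CUBIC);cv2.imwrite("pics/t4.png",a)
E
```

```text
t 8.175 pos [ 0.4944 -0.0749  0.1669] yaw 93.99 tilt 0.01 F [0.31 0.76 0.31] T [-0.03 -0.1  -0.02] open 0.0112
dtool [ 0.0005 -0.0003  0.0289] rot(8deg) [-0.001 -0.001 -0.001] q [-0.39  0.36  1.55  0.    1.23 -0.46]
pred tip [ 0.49435442 -0.07494091  0.10421121] [[336.2 213.5]
 [336.1 199.2]
 [336.5 223.3]]
```

View pics/s4.png

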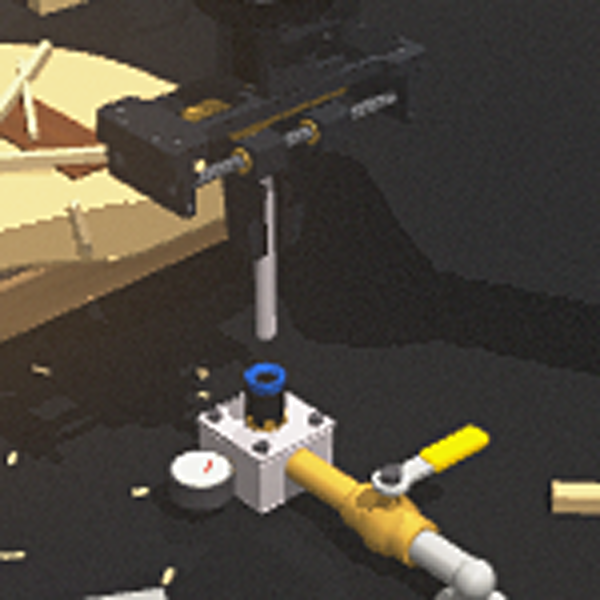

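View pics/t4.png

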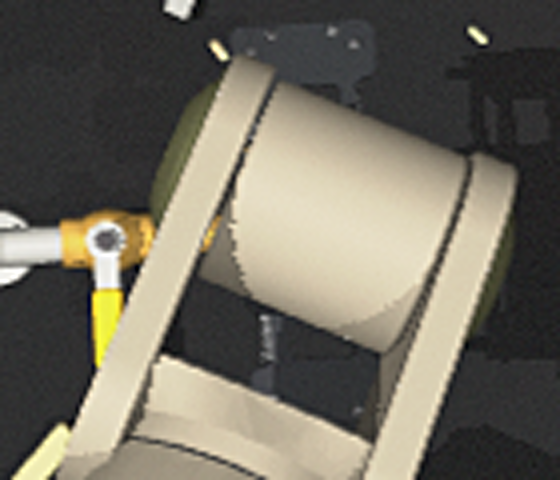

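{"op": "move_arm", "data": {
  "moves": [
    {"rx": 0,"ry": 0,"rz": 0,"tx": 0,"ty": 0,"tz": 0.012,"jaw": 0.005},
    {"rx": 0,"ry": 0,"rz": 0,"tx": 0,"ty": 0,"tz": 0.01,"jaw": 0.005},
    {"rx": 0,"ry": 0,"rz": 0,"tx": 0,"ty": 0,"tz": 0.005,"jaw": 0.005},
    {"rx": 0,"ry": 0,"rz": 0,"tx": 0,"ty": 0,"tz": 0.003,"jaw": 0.005},
    {"rx": 0,"ry": 0,"rz": 0,"tx": 0,"ty": 0,"tz": 0,"jaw": 0.005}
  ]
}}

```text
time: 8.9
position: [0.4943, -0.0749, 0.1366]
tcp_rot: [-2.142, -2.298, 0.0]
ft_force: [0.8, 1.0, 0.2]
opening: 0.123
```

```bash
python3 d.py 0.494 -0.0745 0.138 94
```

```text
t 8.9 pos [ 0.4943 -0.0749  0.1366] yaw 94.0 tilt 0.01 F [0.85 1.04 0.22] T [-0.   -0.14  0.04] open 0.0108
dtool [ 0.0004 -0.0003 -0.0014] rot(8deg) [-0.001 -0.     0.   ] q [-0.39  0.4   1.6  -0.    1.15 -0.46]
```

{"op": "move_arm", "data": {
  "moves": [
    {"rx": 0,"ry": 0,"rz": 0,"tx": 0,"ty": 0,"tz": 0.002,"jaw": 0.005},
    {"rx": 0,"ry": 0,"rz": 0,"tx": 0,"ty": 0,"tz": 0.002,"jaw": 0.005},
    {"rx": 0,"ry": 0,"rz": 0,"tx": 0,"ty": 0,"tz": 0,"jaw": 0.005}
  ]
}}

```text
time: 9.28
position: [0.4942, -0.075, 0.1327]
tcp_rot: [2.142, 2.298, -0.0]
ft_force: [-0.3, -1.0, -0.6]
opening: 0.126
```

```bash
python3 d.py 0.494 -0.0745 0.138 94; python3 - <<'E'
from bench import arm
from h import *
p=arm.capture("scene");a=cv2.resize(p["pixels"][170:270,280:380],None,fx=6,fy=6,interpolation=cv2.INTER_CUBIC)
cv2.imwrite("pics/s5.png",a)
E
```

```text
t 9.275 pos [ 0.4942 -0.075   0.1327] yaw 94.0 tilt 0.01 F [-0.27 -0.97 -0.56] T [-0.19 -0.01 -0.05] open 0.0111
dtool [ 0.0005 -0.0002 -0.0053] rot(8deg) [-0.     0.002  0.   ] q [-0.39  0.4   1.6  -0.    1.14 -0.46]
```

View pics/s5.png

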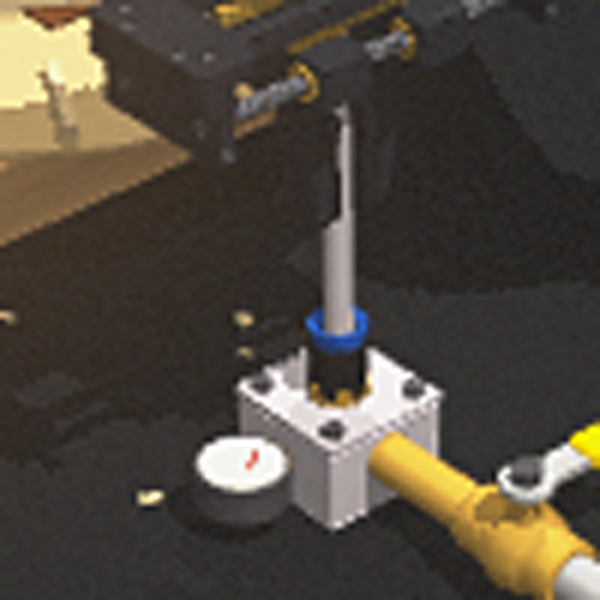

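{"op": "move_arm", "data": {
  "moves": [
    {"rx": 0,"ry": 0,"rz": 0,"tx": 0,"ty": 0,"tz": 0.0015,"jaw": 0.005},
    {"rx": 0,"ry": 0,"rz": 0,"tx": 0,"ty": 0,"tz": 0.0015,"jaw": 0.005}
  ]
}}

```text
time: 9.57
position: [0.4942, -0.0751, 0.1297]
tcp_rot: [2.142, 2.297, -0.001]
ft_force: [-1.2, -1.1, 0.8]
opening: 0.125
```

{"op": "move_arm", "data": {
  "moves": [
    {"rx": 0,"ry": 0,"rz": 0,"tx": 0,"ty": 0,"tz": 0.001,"jaw": 0.005},
    {"rx": 0,"ry": 0,"rz": 0,"tx": 0,"ty": 0,"tz": 0.001,"jaw": 0.005}
  ]
}}

```text
time: 9.82
position: [0.4942, -0.075, 0.1277]
tcp_rot: [2.143, 2.297, -0.0]
ft_force: [-0.9, -2.0, 1.6]
opening: 0.122
```

{"op": "move_arm", "data": {
  "moves": [
    {"rx": 0,"ry": 0,"rz": 0,"tx": 0,"ty": 0,"tz": 0.001,"jaw": 0.005},
    {"rx": 0,"ry": 0,"rz": 0,"tx": 0,"ty": 0,"tz": 0.001,"jaw": 0.005}
  ]
}}

```text
time: 10.07
position: [0.4942, -0.075, 0.1257]
tcp_rot: [2.143, 2.298, -0.0]
ft_force: [-1.9, -2.6, 1.3]
opening: 0.126
```

{"op": "move_arm", "data": {
  "moves": [
    {"rx": 0,"ry": 0,"rz": 0,"tx": -0.0006,"ty": -0.0004,"tz": 0.001,"jaw": 0.005},
    {"rx": 0,"ry": 0,"rz": 0,"tx": 0,"ty": 0,"tz": 0.001,"jaw": 0.005}
  ]
}}

```text
time: 10.32
position: [0.494, -0.0756, 0.1239]
tcp_rot: [2.142, 2.297, 0.0]
ft_force: [-1.8, -2.4, 4.9]
opening: 0.124
```

{"op": "move_arm", "data": {
  "moves": [
    {"rx": 0,"ry": 0,"rz": 0,"tx": 0,"ty": 0,"tz": 0.001,"jaw": 0.005},
    {"rx": 0,"ry": 0,"rz": 0,"tx": 0,"ty": 0,"tz": 0.001,"jaw": 0.005}
  ]
}}

```text
time: 10.58
position: [0.4941, -0.0756, 0.1221]
tcp_rot: [2.142, 2.297, 0.001]
ft_force: [-1.1, -1.6, 4.3]
opening: 0.122
```

{"op": "move_arm", "data": {
  "moves": [
    {"rx": 0,"ry": 0,"rz": 0,"tx": 0,"ty": 0,"tz": 0.001,"jaw": 0.005}
  ]
}}

```text
time: 10.7
position: [0.494, -0.0755, 0.1208]
tcp_rot: [2.142, 2.297, 0.0]
ft_force: [-0.4, -2.2, 1.5]
opening: 0.127
```

{"op": "move_arm", "data": {
  "moves": [
    {"rx": 0,"ry": 0,"rz": 0,"tx": 0,"ty": 0,"tz": 0.0005,"jaw": 0.005},
    {"rx": 0,"ry": 0,"rz": 0,"tx": 0,"ty": 0,"tz": 0.0005,"jaw": 0.005}
  ]
}}

```text
time: 10.95
position: [0.4939, -0.0755, 0.1197]
tcp_rot: [-2.143, -2.298, -0.0]
ft_force: [-1.1, -1.3, 2.2]
opening: 0.126
```

{"op": "move_arm", "data": {
  "moves": [
    {"rx": 0,"ry": 0,"rz": 0,"tx": 0,"ty": 0,"tz": 0.0005,"jaw": 0.005},
    {"rx": 0,"ry": 0,"rz": 0,"tx": 0,"ty": 0,"tz": 0.0005,"jaw": 0.005}
  ]
}}

```text
time: 11.2
position: [0.4939, -0.0755, 0.1187]
tcp_rot: [2.143, 2.298, 0.0]
ft_force: [0.1, -1.4, 1.8]
opening: 0.125
```

{"op": "move_arm", "data": {
  "moves": [
    {"rx": 0,"ry": 0,"rz": 0,"tx": 0,"ty": 0,"tz": 0.0005,"jaw": 0.005},
    {"rx": 0,"ry": 0,"rz": 0,"tx": 0,"ty": 0,"tz": 0.0005,"jaw": 0.005}
  ]
}}

```text
time: 11.45
position: [0.4939, -0.0755, 0.1177]
tcp_rot: [-2.143, -2.298, -0.0]
ft_force: [-0.4, -1.6, 2.9]
opening: 0.124
```

{"op": "move_arm", "data": {
  "moves": [
    {"rx": 0,"ry": 0,"rz": 0,"tx": 0,"ty": 0,"tz": 0.0005,"jaw": 0.005},
    {"rx": 0,"ry": 0,"rz": 0,"tx": 0,"ty": 0,"tz": 0.0005,"jaw": 0.005}
  ]
}}

```text
time: 11.7
position: [0.4939, -0.0755, 0.1167]
tcp_rot: [-2.143, -2.298, 0.0]
ft_force: [-1.0, -1.1, 2.1]
opening: 0.13
```

{"op": "move_arm", "data": {
  "moves": [
    {"rx": 0,"ry": 0,"rz": 0,"tx": 0,"ty": 0,"tz": 0.0005,"jaw": 0.005},
    {"rx": 0,"ry": 0,"rz": 0,"tx": 0,"ty": 0,"tz": 0.0005,"jaw": 0.005}
  ]
}}

```text
time: 11.95
position: [0.4939, -0.0755, 0.1157]
tcp_rot: [-2.143, -2.297, 0.0]
ft_force: [-0.6, -2.6, 2.7]
opening: 0.125
```

{"op": "move_arm", "data": {
  "moves": [
    {"rx": 0,"ry": 0,"rz": 0,"tx": 0,"ty": 0,"tz": 0.0005,"jaw": 0.005},
    {"rx": 0,"ry": 0,"rz": 0,"tx": 0,"ty": 0,"tz": 0.0005,"jaw": 0.005}
  ]
}}

```text
time: 12.2
position: [0.4939, -0.0755, 0.1147]
tcp_rot: [-2.143, -2.298, -0.0]
ft_force: [0.2, -0.7, 2.6]
opening: 0.126
```

```bash
python3 d.py 0.494 -0.0745 0.138 94; python3 - <<'E'
from bench import arm
from h import *
p=arm.capture("scene");a=cv2.resize(p["pixels"][170:270,280:380],None,fx=6,fy=6,interpolation=cv2.INTER_CUBIC)
cv2.imwrite("pics/s6.png",a)
E
```

```text
t 12.2 pos [ 0.4939 -0.0755  0.1147] yaw 94.0 tilt 0.0 F [ 0.24 -0.74  2.63] T [-0.31  0.04 -0.03] open 0.0111
dtool [ 0.001   0.0002 -0.0233] rot(8deg) [-0. -0. -0.] q [-0.39  0.43  1.63  0.    1.09 -0.46]
```

View pics/s6.png

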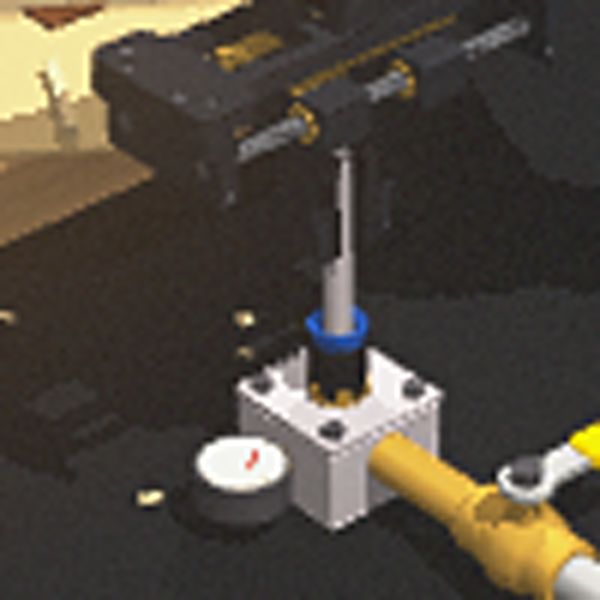

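{"op": "move_arm", "data": {
  "moves": [
    {"rx": 0,"ry": 0,"rz": 0,"tx": 0,"ty": 0,"tz": 0.0005,"jaw": 0.005},
    {"rx": 0,"ry": 0,"rz": 0,"tx": 0,"ty": 0,"tz": 0.0005,"jaw": 0.005}
  ]
}}

```text
time: 12.5
position: [0.4939, -0.0755, 0.1137]
tcp_rot: [-2.143, -2.297, -0.0]
ft_force: [-0.2, -0.9, 2.4]
opening: 0.127
```

{"op": "move_arm", "data": {
  "moves": [
    {"rx": 0,"ry": 0,"rz": 0,"tx": 0,"ty": 0,"tz": 0.0005,"jaw": 0.005},
    {"rx": 0,"ry": 0,"rz": 0,"tx": 0,"ty": 0,"tz": 0.0005,"jaw": 0.005}
  ]
}}

```text
time: 12.75
position: [0.4939, -0.0755, 0.1127]
tcp_rot: [2.143, 2.298, 0.0]
ft_force: [-0.8, -1.3, 3.2]
opening: 0.127
```

{"op": "move_arm", "data": {
  "moves": [
    {"rx": 0,"ry": 0,"rz": 0,"tx": 0,"ty": 0,"tz": 0.0005,"jaw": 0.005},
    {"rx": 0,"ry": 0,"rz": 0,"tx": 0,"ty": 0,"tz": 0.0005,"jaw": 0.005}
  ]
}}

```text
time: 13.0
position: [0.4939, -0.0755, 0.1117]
tcp_rot: [2.143, 2.298, 0.0]
ft_force: [-0.6, -0.8, 3.4]
opening: 0.126
```

{"op": "move_arm", "data": {
  "moves": [
    {"rx": 0,"ry": 0,"rz": 0,"tx": 0,"ty": 0,"tz": 0.0005,"jaw": 0.005},
    {"rx": 0,"ry": 0,"rz": 0,"tx": 0,"ty": 0,"tz": 0.0005,"jaw": 0.005}
  ]
}}

```text
time: 13.25
position: [0.4939, -0.0755, 0.1108]
tcp_rot: [2.143, 2.297, 0.0]
ft_force: [-0.2, -1.0, 5.5]
opening: 0.127
```

{"op": "move_arm", "data": {
  "moves": [
    {"rx": 0,"ry": 0,"rz": 0,"tx": 0,"ty": 0,"tz": 0.0005,"jaw": 0.005},
    {"rx": 0,"ry": 0,"rz": 0,"tx": 0,"ty": 0,"tz": 0.0005,"jaw": 0.005}
  ]
}}

```text
time: 13.5
position: [0.4941, -0.0756, 0.1106]
tcp_rot: [2.142, 2.297, 0.0]
ft_force: [-2.8, -0.0, 14.7]
opening: 0.124
```

{"op": "move_arm", "data": {
  "moves": [
    {"rx": 0,"ry": 0,"rz": 0,"tx": 0,"ty": 0,"tz": 0.0005,"jaw": 0.005}
  ]
}}

```text
time: 13.62
position: [0.4942, -0.0757, 0.1105]
tcp_rot: [2.141, 2.297, 0.001]
ft_force: [-3.7, -0.3, 18.7]
opening: 0.122
```

{"op": "move_arm", "data": {
  "moves": [
    {"rx": 0,"ry": 0,"rz": 0,"tx": 0,"ty": 0,"tz": 0,"jaw": 0.005},
    {"rx": 0,"ry": 0,"rz": 0,"tx": 0,"ty": 0,"tz": 0,"jaw": 0.005},
    {"rx": 0,"ry": 0,"rz": 0,"tx": 0,"ty": 0,"tz": 0,"jaw": 0.005}
  ]
}}

```text
time: 14.0
position: [0.4942, -0.0757, 0.1105]
tcp_rot: [2.141, 2.296, 0.001]
ft_force: [-3.4, 0.4, 15.7]
opening: 0.123
```

```bash
python3 d.py 0.494 -0.0745 0.138 94
```

```text
t 14.0 pos [ 0.4942 -0.0757  0.1105] yaw 94.0 tilt 0.1 F [-3.39  0.43 15.71] T [-0.06  0.63  0.03] open 0.0109
dtool [ 0.0012 -0.0001 -0.0275] rot(8deg) [0.011 0.006 0.   ] q [-0.39  0.43  1.63 -0.    1.08 -0.46]
```

{"op": "move_arm", "data": {
  "moves": [
    {"rx": 0,"ry": 0,"rz": 0,"tx": 0,"ty": 0,"tz": -0.0006,"jaw": 0.005},
    {"rx": 0,"ry": 0,"rz": 0,"tx": 0,"ty": 0,"tz": 0,"jaw": 0.045},
    {"rx": 0,"ry": 0,"rz": 0,"tx": 0,"ty": 0,"tz": 0,"jaw": 0.045},
    {"rx": 0,"ry": 0,"rz": 0,"tx": 0,"ty": 0,"tz": 0,"jaw": 0.045},
    {"rx": 0,"ry": 0,"rz": 0,"tx": 0,"ty": 0,"tz": 0,"jaw": 0.045}
  ]
}}

```text
time: 14.62
position: [0.4938, -0.0755, 0.1097]
tcp_rot: [-2.142, -2.297, 0.0]
ft_force: [-0.7, -0.3, -0.4]
opening: 0.511
```

```bash
python3 d.py 0.494 -0.0745 0.138 94; python3 - <<'E'
from bench import arm
from h import *
p=arm.capture("scene");a=cv2.resize(p["pixels"][170:270,280:380],None,fx=6,fy=6,interpolation=cv2.INTER_CUBIC)
cv2.imwrite("pics/s7.png",a)
E
```

```text
t 14.625 pos [ 0.4938 -0.0755  0.1097] yaw 94.0 tilt 0.03 F [-0.68 -0.31 -0.39] T [-0.07 -0.09 -0.04] open 0.045
dtool [ 0.001   0.0002 -0.0283] rot(8deg) [-0.003 -0.002 -0.   ] q [-0.39  0.43  1.63  0.    1.08 -0.46]
```

View pics/s7.png

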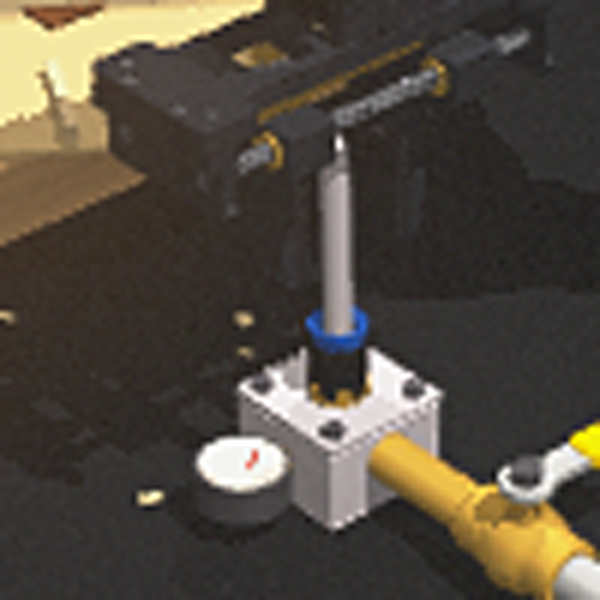

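{"op": "move_arm", "data": {
  "moves": [
    {"rx": 0,"ry": 0,"rz": 0,"tx": 0,"ty": 0,"tz": -0.02,"jaw": 0.045},
    {"rx": 0,"ry": 0,"rz": 0,"tx": 0,"ty": 0,"tz": -0.03,"jaw": 0.045},
    {"rx": 0,"ry": 0,"rz": 0,"tx": 0,"ty": 0,"tz": -0.04,"jaw": 0.045},
    {"rx": 0,"ry": 0,"rz": 0,"tx": 0,"ty": 0,"tz": -0.02,"jaw": 0.045},
    {"rx": 0,"ry": 0,"rz": 0.125,"tx": 0,"ty": -0.03,"tz": 0,"jaw": 0},
    {"rx": 0,"ry": 0,"rz": 0,"tx": 0.02,"ty": -0.04,"tz": 0,"jaw": 0},
    {"rx": 0,"ry": 0,"rz": 0,"tx": 0.02,"ty": -0.03,"tz": 0,"jaw": 0},
    {"rx": 0,"ry": 0,"rz": 0,"tx": 0,"ty": -0.03,"tz": 0,"jaw": 0},
    {"rx": 0,"ry": 0,"rz": 0,"tx": 0,"ty": 0,"tz": 0,"jaw": 0}
  ]
}}

```text
time: 15.8
position: [0.361, -0.0427, 0.2201]
tcp_rot: [2.163, 2.278, 0.0]
ft_force: [1.5, -0.8, 0.6]
opening: 0.003
```

```bash
python3 d.py 0.434 0.01 0.048 93; python3 - <<'E'
from bench import arm
from h import *
p=arm.capture("scene");a=cv2.resize(p["pixels"][170:270,280:400],None,fx=6,fy=6,interpolation=cv2.INTER_CUBIC)
cv2.imwrite("pics/s8.png",a)
q=arm.capture("top");a=cv2.resize(q["pixels"][240:340,250:380],None,fx=6,fy=6,interpolation=cv2.INTER_CUBIC);cv2.imwrite("pics/t8.png",a)
E
```

```text
t 15.8 pos [ 0.361  -0.0427  0.2201] yaw 92.96 tilt 0.03 F [ 1.5  -0.77  0.56] T [-0.03 -0.07 -0.01] open 0.0002
dtool [0.0489 0.0755 0.1721] rot(8deg) [ 0.003  0.002 -0.005] q [-0.45  0.07  1.79  0.    1.29 -0.5 ]
```

View pics/s8.png

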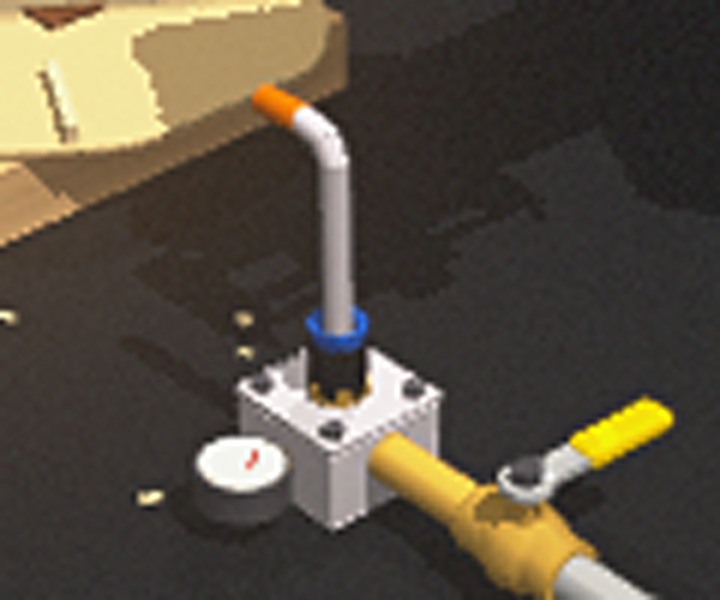

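View pics/t8.png

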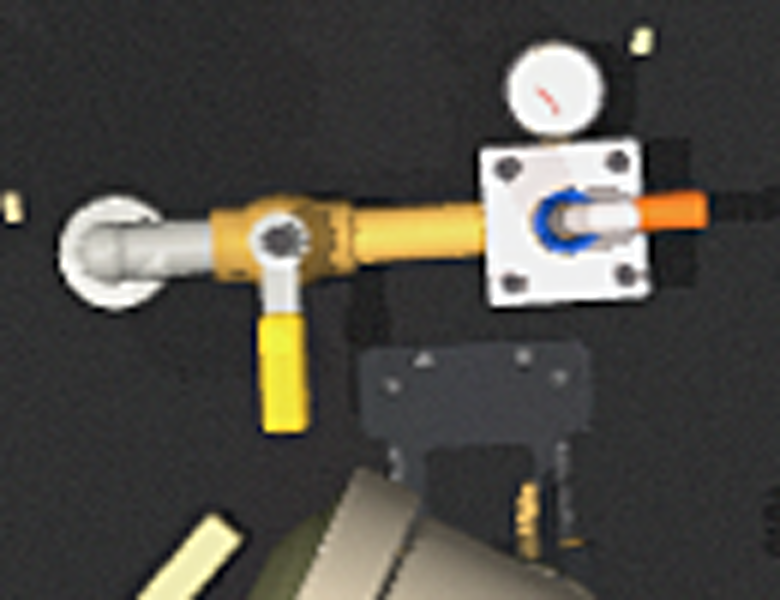

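```bash
python3 - <<'E'
from h import *
p,M=pickle.load(open("top0.pkl","rb"))
for u,v,z in((296.1,279.6,.058),(297,311.6,.0615),(296.8,292.4,.0615),(344.2,276.4,.076),(268,282,.035)):print(ray(p,u,v,z).round(4))
p,M=pickle.load(open("scene0.pkl","rb"))
# scene: stem center, crop s8 (523,480)
u,v=280+523.5/6-.5,170+476/6-.5
print(ray(p,u,v,.06).round(4))
for a in((665,412),(585,452)): print(ray(p,280+(a[0]+.5)/6-.5,170+(a[1]+.5)/6-.5,.0615).round(4))
E
```

```text
[0.4845 0.0347 0.058 ]
[0.412  0.0315 0.0615]
[0.4554 0.0325 0.0615]
[ 0.4926 -0.0748  0.076 ]
[0.4785 0.1015 0.035 ]
[0.4882 0.0333 0.06  ]
[0.4183 0.0368 0.0615]
[0.4607 0.0378 0.0615]
```

{"op": "move_arm", "data": {
  "moves": [
    {"rx": 0,"ry": 0,"rz": 0,"tx": 0.025,"ty": 0.038,"tz": 0,"jaw": 0},
    {"rx": 0,"ry": 0,"rz": 0,"tx": 0.025,"ty": 0.038,"tz": 0,"jaw": 0},
    {"rx": 0,"ry": 0,"rz": 0,"tx": 0,"ty": 0,"tz": 0.04,"jaw": 0},
    {"rx": 0,"ry": 0,"rz": 0,"tx": 0,"ty": 0,"tz": 0.04,"jaw": 0},
    {"rx": 0,"ry": 0,"rz": 0,"tx": 0,"ty": 0,"tz": 0.03,"jaw": 0},
    {"rx": 0,"ry": 0,"rz": 0,"tx": 0,"ty": 0,"tz": 0,"jaw": 0},
    {"rx": 0,"ry": 0,"rz": 0,"tx": 0,"ty": 0,"tz": 0,"jaw": 0}
  ]
}}

```text
time: 16.77
position: [0.4364, 0.0109, 0.1106]
tcp_rot: [2.162, 2.278, 0.001]
ft_force: [0.0, 0.2, -0.1]
opening: 0.003
```

```bash
python3 d.py 0.435 0.0115 0.047 93; python3 - <<'E'
from bench import arm
from h import *
p=arm.capture("scene");a=cv2.resize(p["pixels"][170:270,280:400],None,fx=6,fy=6,interpolation=cv2.INTER_CUBIC)
cv2.imwrite("pics/s9.png",a)
E
```

```text
t 16.775 pos [0.4364 0.0109 0.1106] yaw 93.0 tilt 0.08 F [ 0.01  0.24 -0.15] T [-0.04 -0.1  -0.01] open 0.0002
dtool [ 0.0007 -0.0014  0.0636] rot(8deg) [0.01  0.003 0.   ] q [-0.25  0.34  1.8   0.    1.   -0.3 ]
```

View pics/s9.png

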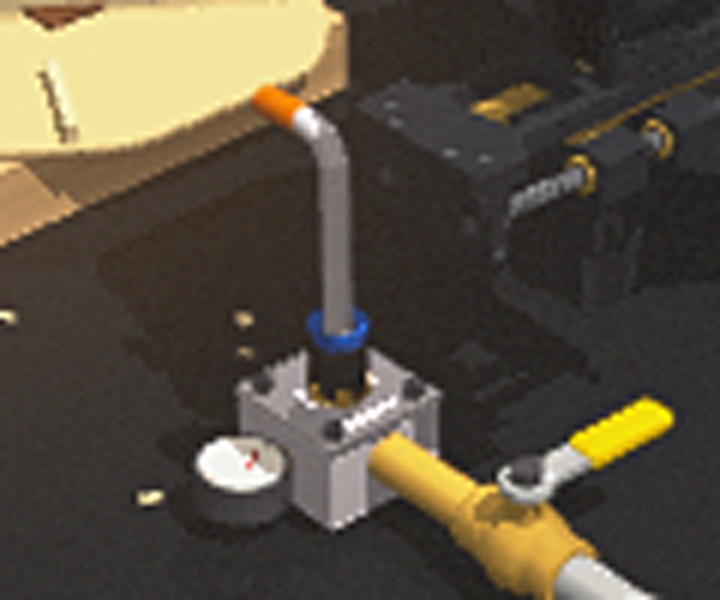

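{"op": "move_arm", "data": {
  "moves": [
    {"rx": 0,"ry": 0,"rz": 0,"tx": 0,"ty": 0,"tz": 0.025,"jaw": 0},
    {"rx": 0,"ry": 0,"rz": 0,"tx": 0,"ty": 0,"tz": 0.025,"jaw": 0},
    {"rx": 0,"ry": 0,"rz": 0,"tx": 0,"ty": 0,"tz": 0.013,"jaw": 0},
    {"rx": 0,"ry": 0,"rz": 0,"tx": 0,"ty": 0,"tz": 0,"jaw": 0},
    {"rx": 0,"ry": 0,"rz": 0,"tx": 0,"ty": 0,"tz": 0,"jaw": 0}
  ]
}}

```text
time: 17.45
position: [0.436, 0.0108, 0.0478]
tcp_rot: [2.161, 2.277, 0.002]
ft_force: [0.7, 1.4, 0.2]
opening: 0.008
```

```bash
python3 d.py 0.435 0.0115 0.047 93; python3 - <<'E'
from bench import arm
from h import *
p=arm.capture("scene");a=cv2.resize(p["pixels"][170:270,280:400],None,fx=6,fy=6,interpolation=cv2.INTER_CUBIC)
cv2.imwrite("pics/s10.png",a)
E
```

```text
t 17.45 pos [0.436  0.0108 0.0478] yaw 93.0 tilt 0.12 F [0.71 1.44 0.21] T [-0.04  0.02  0.03] open 0.0007
dtool [ 0.0007 -0.001   0.0008] rot(8deg) [ 0.014  0.004 -0.   ] q [-0.25  0.45  1.87  0.    0.81 -0.3 ]
```

View pics/s10.png

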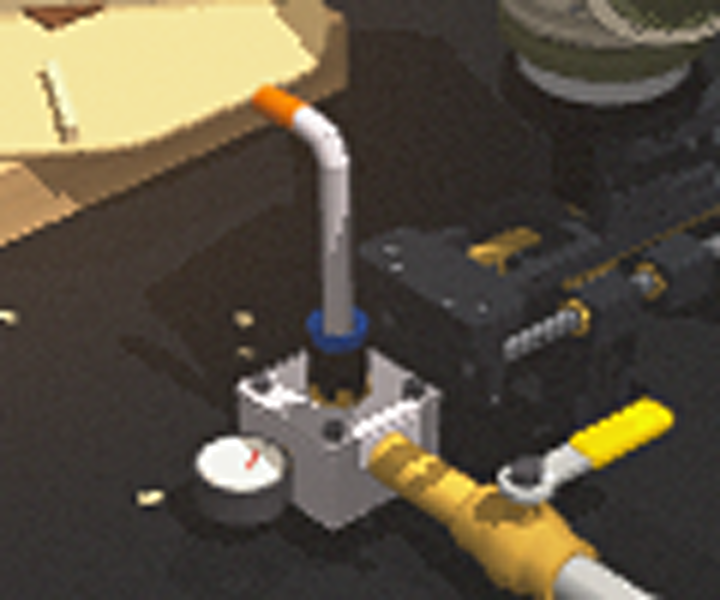

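{"op": "move_arm", "data": {
  "moves": [
    {"rx": 0,"ry": 0,"rz": 0,"tx": 0.004,"ty": 0,"tz": 0,"jaw": 0},
    {"rx": 0,"ry": 0,"rz": 0.6,"tx": 0.0044,"ty": -0.0012,"tz": 0,"jaw": 0},
    {"rx": 0,"ry": 0,"rz": 0.6,"tx": 0.0044,"ty": -0.0012,"tz": 0,"jaw": 0},
    {"rx": 0,"ry": 0,"rz": 0.6,"tx": 0.0044,"ty": -0.0012,"tz": 0,"jaw": 0},
    {"rx": 0,"ry": 0,"rz": 0.6,"tx": 0.0044,"ty": -0.0012,"tz": 0,"jaw": 0},
    {"rx": 0,"ry": 0,"rz": 0.6,"tx": 0.0044,"ty": -0.0012,"tz": 0,"jaw": 0}
  ]
}}

```text
time: 18.25
position: [0.4318, 0.0371, 0.0475]
tcp_rot: [2.59, 1.775, -0.0]
ft_force: [-1.4, -6.0, 3.5]
opening: 0.007
```

```bash
python3 d.py 0.435 0.0115 0.047 93; python3 - <<'E'
from bench import arm
from h import *
p=arm.capture("scene");a=cv2.resize(p["pixels"][170:270,300:420],None,fx=6,fy=6,interpolation=cv2.INTER_CUBIC)
cv2.imwrite("pics/s11.png",a)
E
```

```text
t 18.25 pos [0.4318 0.0371 0.0475] yaw 68.85 tilt 0.08 F [-1.41 -6.01  3.52] T [-0.92  0.18 -0.08] open 0.0006
dtool [-0.0227  0.0122  0.0006] rot(8deg) [ 0.007  0.008 -3.018] q [-0.19  0.45  1.88 -0.    0.81  0.18]
```

View pics/s11.png

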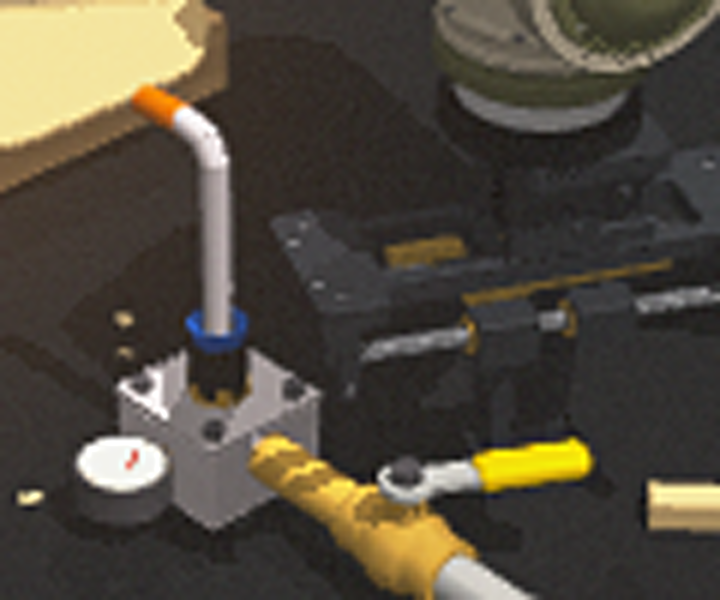

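{"op": "move_arm", "data": {
  "moves": [
    {"rx": 0,"ry": 0,"rz": 0.6,"tx": 0.0044,"ty": -0.0012,"tz": 0,"jaw": 0},
    {"rx": 0,"ry": 0,"rz": 0.6,"tx": 0.0044,"ty": -0.0012,"tz": 0,"jaw": 0},
    {"rx": 0,"ry": 0,"rz": 0.6,"tx": 0.0044,"ty": -0.0012,"tz": 0,"jaw": 0},
    {"rx": 0,"ry": 0,"rz": 0.6,"tx": 0.0044,"ty": -0.0012,"tz": 0,"jaw": 0},
    {"rx": 0,"ry": 0,"rz": 0.6,"tx": 0.0044,"ty": -0.0012,"tz": 0,"jaw": 0},
    {"rx": 0,"ry": 0,"rz": 0.6,"tx": 0.0044,"ty": -0.0012,"tz": 0,"jaw": 0}
  ]
}}

```text
time: 19.05
position: [0.4398, 0.0629, 0.0474]
tcp_rot: [2.95, 1.077, -0.001]
ft_force: [-2.8, -5.9, 3.1]
opening: 0.004
```

```bash
python3 d.py 0.469 0.0865 0.047 3; python3 - <<'E'
from bench import arm
from h import *
p=arm.capture("scene");a=cv2.resize(p["pixels"][170:270,300:420],None,fx=6,fy=6,interpolation=cv2.INTER_CUBIC)
cv2.imwrite("pics/s12.png",a)
E
```

```text
t 19.05 pos [0.4398 0.0629 0.0474] yaw 40.11 tilt 0.06 F [-2.84 -5.94  3.1 ] T [-0.92  0.36 -0.11] open 0.0004
dtool [0.0375 0.0008 0.0003] rot(8deg) [7.000e-03 3.000e-03 4.639e+00] q [-0.12  0.46  1.85 -0.    0.83  0.75]
```

View pics/s12.png

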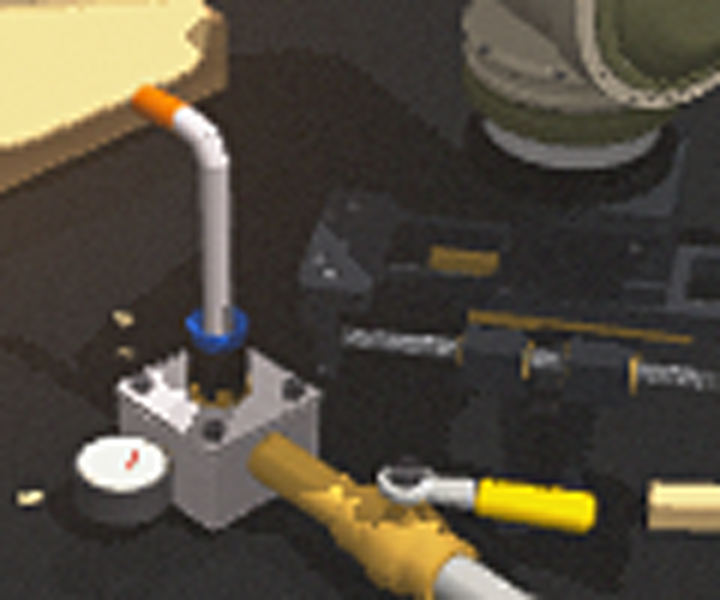

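{"op": "move_arm", "data": {
  "moves": [
    {"rx": 0,"ry": 0,"rz": 0.6,"tx": 0.0044,"ty": -0.0012,"tz": 0,"jaw": 0},
    {"rx": 0,"ry": 0,"rz": 0.6,"tx": 0.0044,"ty": -0.0012,"tz": 0,"jaw": 0},
    {"rx": 0,"ry": 0,"rz": 0.6,"tx": 0.0044,"ty": -0.0012,"tz": 0,"jaw": 0},
    {"rx": 0,"ry": 0,"rz": 0.6,"tx": 0.0044,"ty": -0.0012,"tz": 0,"jaw": 0},
    {"rx": 0,"ry": 0,"rz": 0.6,"tx": 0.0044,"ty": -0.0012,"tz": 0,"jaw": 0},
    {"rx": 0,"ry": 0,"rz": 0.6,"tx": 0.0044,"ty": -0.0012,"tz": 0,"jaw": 0}
  ]
}}

```text
time: 19.85
position: [0.4586, 0.0817, 0.047]
tcp_rot: [3.126, 0.311, -0.004]
ft_force: [-5.4, -4.2, 2.3]
opening: 0.007
```

{"op": "move_arm", "data": {
  "moves": [
    {"rx": 0,"ry": 0,"rz": 0.4,"tx": 0.0029,"ty": -0.0009,"tz": 0,"jaw": 0}
  ]
}}

```text
time: 19.98
position: [0.4613, 0.0832, 0.0469]
tcp_rot: [3.133, 0.225, -0.004]
ft_force: [-4.1, -3.8, 2.3]
opening: 0.003
```

{"op": "move_arm", "data": {
  "moves": [
    {"rx": 0,"ry": 0,"rz": 0.3,"tx": 0.0022,"ty": -0.0007,"tz": 0,"jaw": 0}
  ]
}}

```text
time: 20.1
position: [0.4627, 0.0841, 0.0468]
tcp_rot: [3.137, 0.16, -0.006]
ft_force: [-9.1, -6.0, 6.2]
opening: 0.003
```

```bash
python3 d.py 0.469 0.0865 0.047 3; python3 - <<'E'
from bench import arm
from h import *
p=arm.capture("scene");a=cv2.resize(p["pixels"][170:270,300:420],None,fx=6,fy=6,interpolation=cv2.INTER_CUBIC)
cv2.imwrite("pics/s13.png",a)
E
```

```text
t 20.1 pos [0.4627 0.0841 0.0468] yaw 5.84 tilt 0.23 F [-9.07 -5.97  6.18] T [-1.06  1.49 -0.16] open 0.0002
dtool [ 0.0065 -0.0018 -0.0002] rot(8deg) [0.003 0.029 0.355] q [-0.07  0.5   1.78 -0.    0.87  1.4 ]
```

View pics/s13.png

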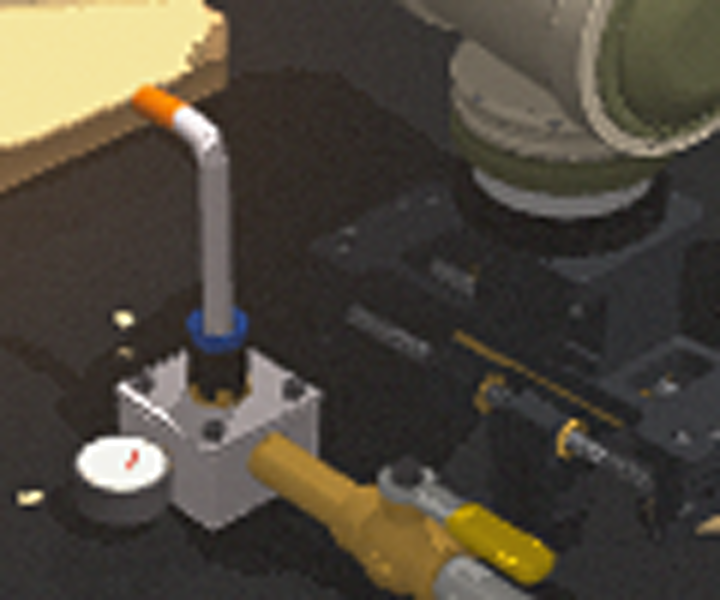

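{"op": "move_arm", "data": {
  "moves": [
    {"rx": 0,"ry": 0,"rz": 0.15,"tx": 0.0012,"ty": -0.0003,"tz": 0,"jaw": 0},
    {"rx": 0,"ry": 0,"rz": 0,"tx": 0,"ty": 0,"tz": 0,"jaw": 0}
  ]
}}

```text
time: 20.4
position: [0.4629, 0.0844, 0.0467]
tcp_rot: [3.138, 0.129, -0.01]
ft_force: [-10.6, -6.3, 6.4]
opening: 0.003
```

```bash
python3 d.py 0.469 0.0865 0.047 3
```

```text
t 20.4 pos [0.4629 0.0844 0.0467] yaw 4.72 tilt 0.35 F [-10.64  -6.3    6.42] T [-0.96  1.54 -0.14] open 0.0003
dtool [ 0.0063 -0.0016 -0.0003] rot(8deg) [0.003 0.044 0.215] q [-0.07  0.5   1.78 -0.    0.87  1.42]
```

{"op": "move_arm", "data": {
  "moves": [
    {"rx": 0,"ry": 0,"rz": 0,"tx": -0.01,"ty": 0,"tz": 0,"jaw": 0},
    {"rx": 0,"ry": 0,"rz": 0,"tx": -0.02,"ty": 0,"tz": 0,"jaw": 0},
    {"rx": 0,"ry": 0,"rz": 0,"tx": -0.01,"ty": 0,"tz": -0.03,"jaw": 0},
    {"rx": 0,"ry": 0,"rz": 0,"tx": 0,"ty": 0,"tz": -0.05,"jaw": 0},
    {"rx": 0,"ry": 0,"rz": 0,"tx": 0,"ty": 0,"tz": -0.05,"jaw": 0},
    {"rx": 0,"ry": 0,"rz": 0,"tx": -0.03,"ty": 0,"tz": -0.04,"jaw": 0},
    {"rx": 0,"ry": 0,"rz": 0,"tx": -0.05,"ty": 0,"tz": 0,"jaw": 0},
    {"rx": 0,"ry": 0,"rz": 0,"tx": 0,"ty": 0,"tz": 0,"jaw": 0}
  ]
}}

```text
time: 21.4
position: [0.3434, 0.0754, 0.2173]
tcp_rot: [-3.139, -0.128, -0.002]
ft_force: [0.1, -0.7, 0.1]
opening: 0.005
```

```bash
python3 d.py 0.469 0.0865 0.047 3; python3 - <<'E'
from bench import arm
from h import *
p=arm.capture("scene");a=cv2.resize(p["pixels"][170:270,290:410],None,fx=6,fy=6,interpolation=cv2.INTER_CUBIC)
cv2.imwrite("pics/s14.png",a)
q=arm.capture("top");a=cv2.resize(q["pixels"][240:340,250:380],None,fx=6,fy=6,interpolation=cv2.INTER_CUBIC);cv2.imwrite("pics/t14.png",a)
cv2.imwrite("pics/t14full.png",q["pixels"])
h=cv2.cvtColor(q["pixels"],cv2.COLOR_BGR2HSV).astype(int)
m=(abs(h[...,0]-28)<5)&(h[...,1]>170)&(h[...,2]>120)&box(0,250,300,260,300)
w,u,v=pts(q,m);w=w[w[:,2]>.05]
c=np.cov(w[:,:2].T);e,V=np.linalg.eigh(c);print("lever",len(w),w.mean(0),"axis deg",np.degrees(np.arctan2(V[1,1],V[0,1])))
m=(abs(h[...,0]-13)<6)&(h[...,1]>180)&(h[...,2]>180)&box(0,340,380,260,290)
w,u,v=pts(q,m);print("nozzle",w.mean(0).round(4),w[:,2].max())
d=w.mean(0)[:2]-np.array([.4935,-.075]);print("nozzle dir",np.degrees(np.arctan2(d[1],d[0])),"board dir",np.degrees(np.arctan2(-.454+.075,.518-.4935)))
E
```

```text
t 21.4 pos [0.3434 0.0754 0.2173] yaw 4.67 tilt 0.07 F [ 0.1  -0.74  0.11] T [ 0.06 -0.01 -0.06] open 0.0004
dtool [ 0.1259 -0.0008  0.1704] rot(8deg) [-0.001 -0.008  0.209] q [-0.12  0.05  1.82  0.    1.28  1.36]
lever 114 [0.48091602 0.08469168 0.06122427] axis deg 95.91356150887215
nozzle [ 0.4953 -0.1083  0.1607] 0.17110683847639097
nozzle dir -86.9139816602366 board dir -86.3013294171081
```

View pics/t14.png

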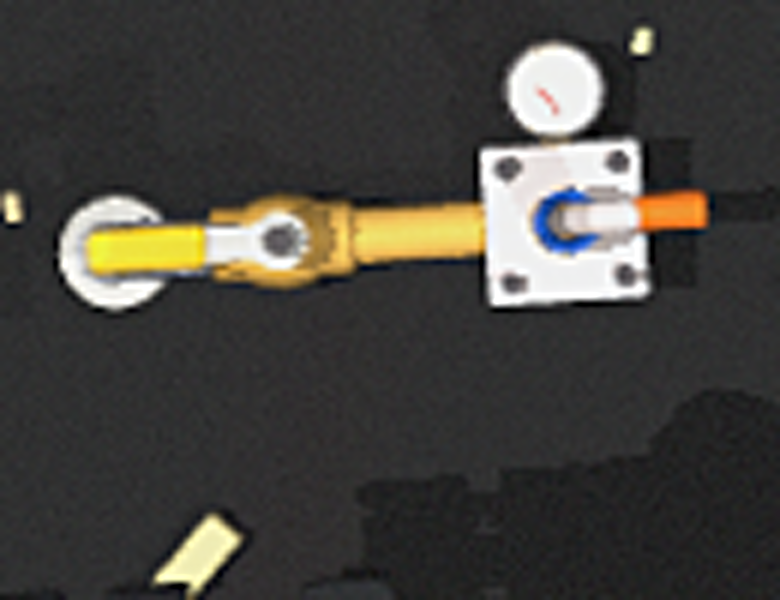

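View pics/s14.png

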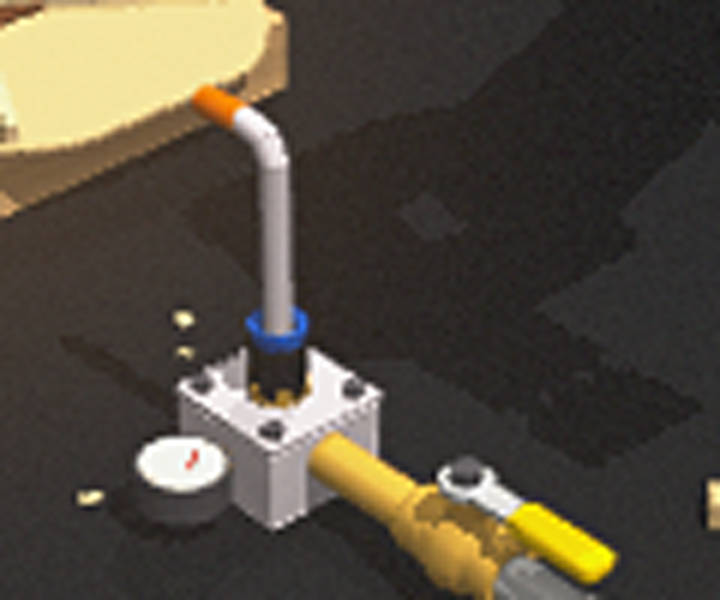

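View pics/t14full.png

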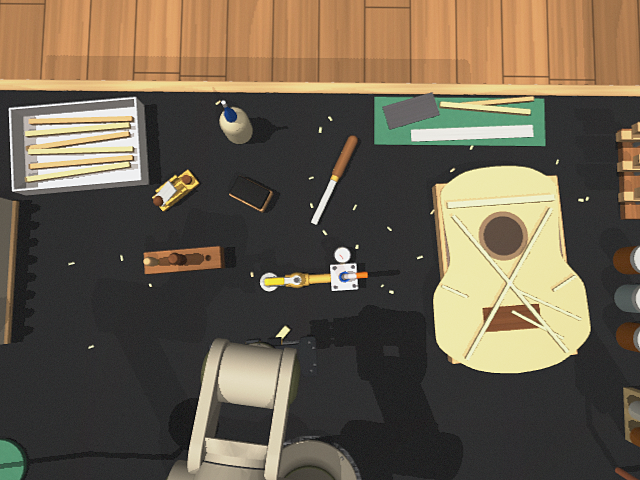

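```bash
python3 -c "
from bench import arm
print(arm.close_job())"
```

```text
the job is handed in; nothing more can be done
None
```

The blow tube is seated in the blue collet, the yellow valve lever is open, and I handed the job in at about 21.4 s. The hand-in reports no verdict, so what follows rests on my own readings.

- **Insertion:** I felt the tube bottom about 28 mm below the mouth. The vertical wrist force rose from about 3 N of drag to 15–19 N and held for about 0.5 s, so I estimate 12–15 N on the stop. I then eased off and released the tube.
- **Seal force:** The highest force I read at the seal was about 5 N and the drag about 2–3 N, both below the stated ranges. Readings came only at the end of each move, so I may have missed the peak.
- **Nozzle direction:** In the last pictures the tube stands upright in the collet. The nozzle points at about −86.9°, and the middle of the soundboard lies at about −86.3°.
- **Valve:** I pushed the lever with the closed fingers until it stopped advancing, at about 11 N sideways force. It now looks in line with the pipe. The lever angle before and after, from the top camera, suggests about 93°, so past 90° and off by a few degrees of measurement error.
- **Other tools:** They look where they were in the final top picture, by eye only. The arm is clear of everything, and the wrist force is near zero.

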